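# Hang the porthole rings to dry and set the blower damper

### The arm

A 6-joint arm with a two-finger parallel gripper is mounted at the origin on the work surface. World frame = base frame: x ahead of the robot, y to its left, z up, the work surface at z = 0. Lengths are in m, angles in rad, forces in N, time in s.
With the tool pointing down it reaches from about 0.35 to 0.85 m from the base axis. Payload 8.1 kg.
Tool frame: the origin (TCP) lies at the very end of the fingers, on their centre line; the grasp point (between the pads) lies 19 mm behind it; z points along the fingers, y is the direction in which the jaws open and shut (so a half turn about z gives the same grasp; the last joint's range is limited). The gripper opens to 93 mm and grips with 3 to 60 N. Pads are 15 mm wide; open, the fingers measure 128 mm over their backs; the gripper's body (75 mm by 188 mm) begins 65 mm behind the grasp point.
Start: joints at [1.244, 0.13, 1.488, -0, 1.523, -0.085], TCP at [0.144, 0.583, 0.219] pointing down, gripper open.
Joint ranges: [-2.96, 2.96], [-0.89, 2.26], [0.02, 2.5], [-1.34, 4.48], [0, 2.73], [-2.66, 2.66]. Speed limits (rad/s): [2.39, 2.39, 2.79, 3.14, 3.14, 3.14].

### API

Orientations are given as a rotation vector (axis times angle).
In Python, from plant import robot gives the robot as it stands.
- The arm moves only by the shell command python3 -m inch 'ROWS' [FORCE]. ROWS is JSON, a list that holds one entry, the list of rows, each a list of 7 numbers: the shift along the tool's x, y, z in cm, then the turn, a rotation vector about the tool's x, y, z in degrees, then the gripper command: -1 is fully open, 1 is shut, values between are in proportion. A call has 1 to 5 rows; each row shifts and turns the commanded pose from where the row before left it, along the tool's axes as they then stand; what a row does not reach is not made up. A row lasts 1/10 s, in which the tool goes at most 50 mm and 8.59 degrees, less where a joint would pass 70% of its speed; a pose out of reach is approached as far as the arm can. A call with a gripper value outside its range is refused whole. The fingers move at their own pace and stop on an object; FORCE is the grip in N (left out, the last holds). Time passes only in rows, so rows that do not move let the fingers close. It gives the time, the measured TCP pose, the force and the opening at its end, in the units of the state.
- robot.read_state(): the state, without advancing time (a new reading comes with each control period).
- robot.read_camera(name): name is "side" or "top" or "wrist"; returns a dict with "image" (420x560x3 uint8, blue, green, red), "K" (3x3 intrinsics, pixels), "R" (3x3) and "t" (3): a world point X has camera coordinates R X + t; the wrist camera has in their place "tool_from_camera" (4x4, takes a point from camera to tool coordinates, whose origin is the TCP and whose axes are the flange's). Camera axes: x right, y down, z forward; pixel columns grow to the right and rows downward; lengths in m; the calibration is good to about 2 mm. The wrist camera is an equidistant fisheye: a pixel r from the principal point sees the ray r / f radians off the axis. A picture is of the moment at which its call begins: read the wrist's pose just before it. There is no depth.
- robot.close_job(): hands the job in, once; it reports no verdict.
The state is a dict: "t": time; "q": joint angles; "dq": joint speeds; "joint_torque": joint torques, N m; "tool_pos": TCP position; "orientation": TCP orientation; "force": force on the tool from outside, world axes, zero at the start; "wrist_torque": the same for the moment, N m; "opening": finger opening in m.
Only numpy, scipy, OpenCV 4.12 (cv2) and the standard library are available. Lean on these libraries where they do the work, as an engineer would, in place of code of your own. Each camera call takes 0.05 s, during which the arm holds its last target. There are 200 camera calls.

### The job

The brass porthole rings have just been degreased and must dry: first swing the blower's damper lever fully shut, so that no dust is blown while you work, and with it shut hang every ring on the sloping drying rack, one to a peg, pushed fully home so that it lies flat against the collar. Then swing the damper lever to half open, the long middle mark (45 degrees) on its quadrant, and let go; leave the lifeboats and the other tools where they are.

Things in the scene. Friction and masses are not known exactly. Their poses are not given: they have to be found in the camera images.
- rack: Wooden drying rack, fixed: a plywood board 490 mm long sloping at 33 degrees, low edge facing the robot, with five pegs standing square to the slope, 100 mm apart. Origin: bench level under its middle; x level, away from the robot; y left along the rack. The board's low edge is at x = -50 mm, 13 mm high; its top edge at x = 76 mm, 95 mm high.
- peg0: Drying peg at the rack's left end seen from the robot: a dowel 12 mm thick, rounded tip at z = 58 mm, on a flat round collar 48 mm wide (face at z = 8 mm). Origin: its foot on the board. z: its axis, up towards the robot, 33 degrees from vertical; x up the slope; y left along the rack. A ring flat on the collar has its centre at z = 13 mm; let go, it drops up to 9 mm towards -x and hangs.
- peg1: Drying peg second from left, 100 mm from peg0: a dowel 12 mm thick, rounded tip at z = 58 mm, on a flat round collar 48 mm wide (face at z = 8 mm). Origin: its foot on the board. z: its axis, up towards the robot, 33 degrees from vertical; x up the slope; y left along the rack. A ring flat on the collar has its centre at z = 13 mm; let go, it drops up to 9 mm towards -x and hangs.
- peg2: Drying peg in the middle: a dowel 12 mm thick, rounded tip at z = 58 mm, on a flat round collar 48 mm wide (face at z = 8 mm). Origin: its foot on the board. z: its axis, up towards the robot, 33 degrees from vertical; x up the slope; y left along the rack. A ring flat on the collar has its centre at z = 13 mm; let go, it drops up to 9 mm towards -x and hangs.
- peg3: Drying peg second from right: a dowel 12 mm thick, rounded tip at z = 58 mm, on a flat round collar 48 mm wide (face at z = 8 mm). Origin: its foot on the board. z: its axis, up towards the robot, 33 degrees from vertical; x up the slope; y left along the rack. A ring flat on the collar has its centre at z = 13 mm; let go, it drops up to 9 mm towards -x and hangs.
- peg4: Drying peg at the right end: a dowel 12 mm thick, rounded tip at z = 58 mm, on a flat round collar 48 mm wide (face at z = 8 mm). Origin: its foot on the board. z: its axis, up towards the robot, 33 degrees from vertical; x up the slope; y left along the rack. A ring flat on the collar has its centre at z = 13 mm; let go, it drops up to 9 mm towards -x and hangs.
- blower: Drying blower, fixed: a green scroll fan (top 160 mm high, centre 150 mm along +y) with motor and a rectangular outlet duct (76 mm wide, top 100 mm high) along y, its mouth towards -y. On the duct a quarter-disc aluminium quadrant plate with dark marks at 0, 22.5, 45 (the longest), 67.5 and 90 degrees. Origin: bench level under the damper shaft; z up.
- damper (a joint): Angle (rad) of the damper lever about its upright shaft, counterclockwise from above: 0 = shut (lever across the duct, along the blower's -x), 0.785 = half open (over the longest mark), 1.571 = fully open (lever along the blower's -y). It has stops at 0 and 1.571 and stiff friction (0.08 N m, about 1 N at the knob), so it stays where it is left.
- damper_hinge (a point): Point on the damper lever's shaft, on top of the duct, 104 mm above the bench; fixed. The knob's axis is 75 mm from the shaft.
- damper_knob (a point): Top of the damper lever's knob: an upright black cylinder 18 mm in diameter and 34 mm tall, 113 to 147 mm above the bench, standing on the end of the steel lever arm. It moves with the lever.
- ring0: Plain brass porthole ring, about 150 g, all alike: a flat round frame 58 mm outside, 30 mm hole, 10 mm thick, two lugs on opposed sides, 9 and 13 mm wide reaching 34 mm from the centre. Origin: centre of the hole at mid-thickness (5 mm above the bench when flat). z: axis of the hole; x: along the lugs; y: the clear 58 mm diameter to grip. Either face may be up. May be absent.
- ring1: Plain brass porthole ring, about 150 g, all alike: a flat round frame 58 mm outside, 30 mm hole, 10 mm thick, two lugs on opposed sides, 9 and 13 mm wide reaching 34 mm from the centre. Origin: centre of the hole at mid-thickness (5 mm above the bench when flat). z: axis of the hole; x: along the lugs; y: the clear 58 mm diameter to grip. Either face may be up. May be absent.
- ring2: Plain brass porthole ring, about 150 g, all alike: a flat round frame 58 mm outside, 30 mm hole, 10 mm thick, two lugs on opposed sides, 9 and 13 mm wide reaching 34 mm from the centre. Origin: centre of the hole at mid-thickness (5 mm above the bench when flat). z: axis of the hole; x: along the lugs; y: the clear 58 mm diameter to grip. Either face may be up. May be absent.
- ring3: Plain brass porthole ring, about 150 g, all alike: a flat round frame 58 mm outside, 30 mm hole, 10 mm thick, two lugs on opposed sides, 9 and 13 mm wide reaching 34 mm from the centre. Origin: centre of the hole at mid-thickness (5 mm above the bench when flat). z: axis of the hole; x: along the lugs; y: the clear 58 mm diameter to grip. Either face may be up. May be absent.
- ring4: Plain brass porthole ring, about 150 g, all alike: a flat round frame 58 mm outside, 30 mm hole, 10 mm thick, two lugs on opposed sides, 9 and 13 mm wide reaching 34 mm from the centre. Origin: centre of the hole at mid-thickness (5 mm above the bench when flat). z: axis of the hole; x: along the lugs; y: the clear 58 mm diameter to grip. Either face may be up. May be absent.
- lifeboat0: Bystander: a black lacquered model lifeboat, 150 x 50 x 40 mm, beside the rack's left end. Origin: centre of its underside, x along the boat.
- lifeboat1: Bystander: a black lacquered model lifeboat like the first, lying in front on the left.
- lifeboat2: Bystander: a black lacquered model lifeboat like the first, far right.
- tiller: Bystander: a pale ash tiller, a rod 250 mm long and 16 to 18 mm thick, lying near the robot. Origin: on the bench, 120 mm from its round end; x along it towards the squared end, 130 mm away.
- scraper: Bystander: a steel scraper 190 mm long, 18 mm high, with a dark wooden handle. Origin: at the ferrule, on the bench; x along it: the blade (26 mm wide) ends at 87 mm, the handle at -100 mm.
- jar: Bystander: a closed amber jar, 56 mm wide, 75 mm tall, behind the first lifeboat. Origin: centre of its underside.
- sanding_block: Bystander: a cork sanding block 90 x 50 x 30 mm, its length along x, between the first lifeboat and the blower. Origin: centre of its underside.
There are look-alikes about, which are no part of the job. What is shaped like the ring1 but blue or green is not meant. Leave any red look-alike of the ring0 alone.

How it is judged:
By the outcome, as a careful person would: the job done as asked, in the order asked, and still so for the second after the job is handed in, with the robot touching nothing.
Of ring0, ring1, ring2, ring3, ring4 only 3 to 5 are there at a start; the rules pass over those that are not, and their reading is None.
At some moment in a run one of ring0, ring1, ring2, ring3, ring4 may be knocked a few centimetres aside while the robot is not near it.
Once in a run the grip may slacken for a moment while it holds something.
It also fails if it takes over 210 s, if anything falls off the work surface, if the arm or the gripper's body presses on something with over 40 N, if the wrist force passes 120 N, or if a joint passes its speed limit or range.

## Working session

There is one attempt and no reset: what is moved stays moved. The work goes in short steps, Python scripts to look and compute and a shell command to move; the robot and the scene stay as the last step left them, time stands still between calls to the robot, and variables do not carry over. Pictures are saved under pics/ and viewed, about 12 in all and at most 16, crops included, and the job is handed in when it is done.

```bash
ls; mkdir -p pics; python3 - <<'E'
from plant import robot
import cv2,numpy as np
s=robot.read_state();print(s)
for n in("top","side","wrist"):
    c=robot.read_camera(n);cv2.imwrite(f"pics/{n}0.png",c["image"]);np.savez(f"pics/{n}0.npz",**c)
    print(n,{k:np.round(v,4).tolist() for k,v in c.items() if k!="image"})
E
```

```text
pics
{'t': 0.0, 'q': array([ 1.24361426e+00,  1.31170728e-01,  1.48925305e+00,  4.69692629e-06,
        1.52301031e+00, -8.54319260e-02]), 'dq': array([ 0.00075463,  0.00086554,  0.00014458, -0.00070776, -0.00100545,
        0.00119657]), 'joint_torque': array([ 1.18017197e-03, -5.59872508e+01, -4.91747725e+01,  7.68468459e-02,
        3.58113565e-02, -9.21874357e-05]), 'tool_pos': array([0.14345426, 0.58201643, 0.21759615]), 'orientation': array([-3.78770350e-01, -3.11828969e+00,  2.82933461e-03]), 'force': array([ 0.52862504, -0.93042984,  0.27153063]), 'wrist_torque': array([0.06816578, 0.00641074, 0.02156606]), 'opening': 0.09259399034896583}
top {'K': [[401.3409, 0.0, 276.0178], [0.0, 401.3409, 214.9509], [0.0, 0.0, 1.0]], 'R': [[0.0016, -0.9999, -0.0148], [-0.9805, 0.0014, -0.1963], [0.1963, 0.0148, -0.9804]], 't': [-0.0377, 0.5328, 0.9448]}
side {'K': [[465.5723, 0.0, 272.1797], [0.0, 465.5723, 207.4368], [0.0, 0.0, 1.0]], 'R': [[0.6533, -0.7569, -0.0163], [-0.4495, -0.3705, -0.8128], [0.6092, 0.5383, -0.5823]], 't': [-0.3683, 0.3078, 1.068]}
wrist {'K': [[325.1923, 0.0, 277.2393], [0.0, 325.1923, 210.2224], [0.0, 0.0, 1.0]], 'tool_from_camera': [[0.0012, -0.9709, -0.2395, 0.0661], [1.0, 0.0011, 0.0007, 0.0006], [-0.0005, -0.2395, 0.9709, -0.1666], [0.0, 0.0, 0.0, 1.0]]}
```

View pics/top0.png

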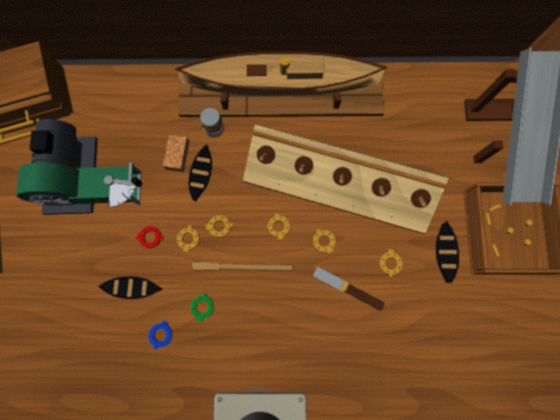

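View pics/side0.png

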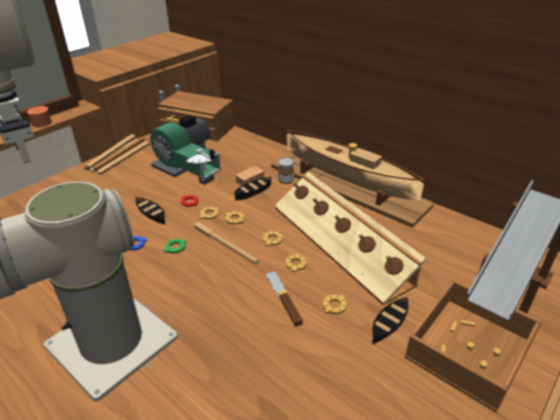

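Five brass rings show in the top view at (188,238), (219,226), (279,226), (324,241) and (391,263). The look-alikes are red (150,237), green (203,307) and blue (161,335). The rack runs from (250,150) to (440,210) and the blower's quadrant is at (125,187). I'll enlarge the rings and quadrant, and segment the rings in both views.

```bash
cat > h.py <<'E'
import numpy as np,cv2
from scipy.spatial.transform import Rotation as Ro
def proj(c,X):
    p=c["R"]@np.asarray(X,float)+c["t"]; return (c["K"]@(p/p[2]))[:2]
def ray(c,uv):
    d=np.linalg.solve(c["K"],[uv[0],uv[1],1.]); return -c["R"].T@c["t"], c["R"].T@d
def onz(c,uv,z):
    o,d=ray(c,uv); return o+d*(z-o[2])/d[2]
def wcam(c,s):   # wrist camera pose in the world: origin, rotation
    T=c["tool_from_camera"];Rt=Ro.from_rotvec(s["orientation"]).as_matrix()
    return s["tool_pos"]+Rt@T[:3,3], Rt@T[:3,:3]
def wray(c,s,uv):
    o,R=wcam(c,s);K=c["K"];v=(np.array(uv)-K[:2,2])/K[0,0];r=np.hypot(*v)
    return o,R@np.array([*(np.sin(r)*v/max(r,1e-9)),np.cos(r)])
def wonz(c,s,uv,z):
    o,d=wray(c,s,uv);return o+d*(z-o[2])/d[2]
def wproj(c,s,X):
    o,R=wcam(c,s);p=R.T@(np.asarray(X)-o);th=np.arctan2(np.hypot(p[0],p[1]),p[2])
    return c["K"][:2,2]+c["K"][0,0]*th*p[:2]/np.hypot(p[0],p[1])
def tri(rays):
    A=sum(np.eye(3)-np.outer(d,d)/(d@d) for o,d in rays);b=sum((np.eye(3)-np.outer(d,d)/(d@d))@o for o,d in rays)
    return np.linalg.solve(A,b)
def brass(im,lo=60,hi=400):
    h=cv2.cvtColor(im,cv2.COLOR_BGR2HSV)
    m=((h[...,0]>=17)&(h[...,0]<=32)&(h[...,1]>120)&(h[...,2]>110)).astype(np.uint8)
    m=cv2.morphologyEx(m,cv2.MORPH_CLOSE,np.ones((3,3)))
    out=[]
    for ct in cv2.findContours(m,cv2.RETR_EXTERNAL,cv2.CHAIN_APPROX_NONE)[0]:
        a=cv2.contourArea(ct)
        if lo<a<hi: out.append((np.array(cv2.minEnclosingCircle(ct)[0]),a,ct))
    return out
E
python3 - <<'E'
from h import *
t=dict(np.load("pics/top0.npz"));s=dict(np.load("pics/side0.npz"))
for c in (t,s):
    print([(np.round(p).tolist(),a) for p,a,_ in brass(c["image"])])
T=[p for p,a,_ in brass(t["image"])];S=[p for p,a,_ in brass(s["image"])]
for p in T:
    X=onz(t,p,.005);q=proj(s,X);b=min(S,key=lambda r:np.hypot(*(r-q)))
    print(np.round(X,4),np.round(p),np.round(tri([ray(t,p),ray(s,b)]),4))
im=t["image"]
a=cv2.resize(im[205:285,140:410],None,fx=2.9,fy=2.9,interpolation=cv2.INTER_CUBIC)
b=cv2.resize(im[120:215,10:150],None,fx=3.5,fy=3.5,interpolation=cv2.INTER_CUBIC)
out=np.zeros((a.shape[0]+b.shape[0],a.shape[1],3),np.uint8);out[:a.shape[0]]=a;out[a.shape[0]:,:b.shape[1]]=b
w=cv2.resize(s["image"][120:190,145:225],None,fx=3.5,fy=3.5);out[a.shape[0]:a.shape[0]+w.shape[0],b.shape[1]:b.shape[1]+w.shape[1]]=w
cv2.imwrite("pics/crop1.png",out);print(out.shape)
E
```

```text
[([242.0, 266.0], 399.0), ([219.0, 226.0], 396.0), ([13.0, 126.0], 176.5), ([366.0, 77.0], 97.5)]
[([335.0, 304.0], 360.5), ([295.0, 261.0], 263.5), ([272.0, 238.0], 215.5), ([234.0, 217.0], 186.0), ([208.0, 212.0], 178.0)]
[0.41   0.0481 0.005 ] [242. 266.] [0.4149 0.0273 0.1034]
[0.5133 0.1111 0.005 ] [219. 226.] [0.5131 0.1103 0.0083]
[0.7933 0.6882 0.005 ] [ 13. 126.] [ 1.237   1.2582 -0.8941]
[ 0.9343 -0.2873  0.005 ] [366.  77.] [ 0.8022 -0.2488 -0.1585]
(564, 783, 3)
```

View pics/crop1.png

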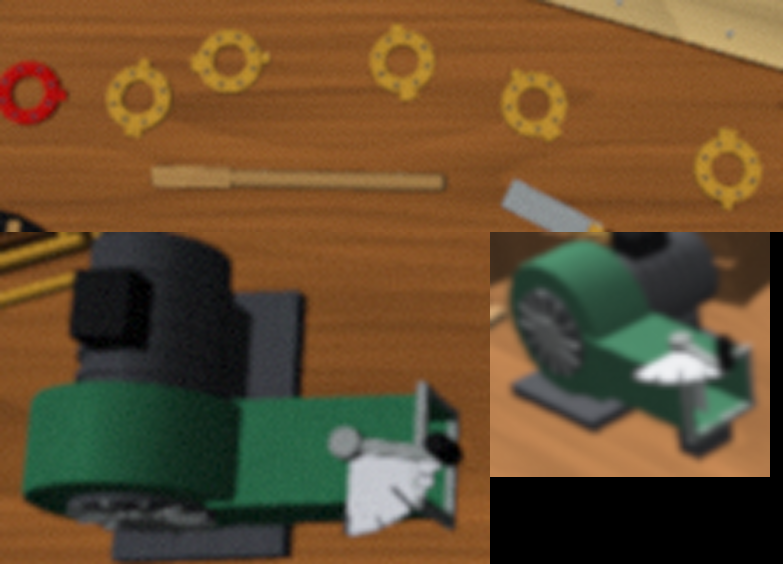

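View pics/wrist0.png

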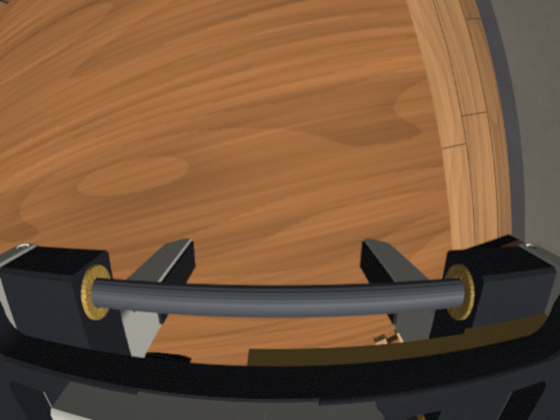

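Crop: all five rings are the same brass, lugs visible. The lever hinge is at top px (108.6,180.3) and the knob at (136.6,182), so the lever is near fully open, along -y. The wrist view shows bare bench. Next I'll measure lever, rings and pegs from both views.

```bash
cat > plan.py <<'E'
# usage: plan.py x y z yaw_of_tool_y(deg) [tilt(deg) tilt_azimuth(deg)]: turn first, then shift (tool axes after the turn)
import sys
from h import *
from plant import robot
def goal(yaw,tilt=0,az=0,cur=None):
    z=np.array([np.sin(np.radians(tilt))*np.cos(np.radians(az)),np.sin(np.radians(tilt))*np.sin(np.radians(az)),-np.cos(np.radians(tilt))])
    best=None
    for k in(0,180):
        y=np.array([np.cos(np.radians(yaw+k)),np.sin(np.radians(yaw+k)),0]);y-=z*(y@z);y/=np.linalg.norm(y)
        R=np.c_[np.cross(y,z),y,z]; a=Ro.from_matrix(cur.T@R).magnitude()
        if best is None or a<best[0]: best=(a,R)
    return best[1]
if __name__=="__main__":
    a=[float(v) for v in sys.argv[1:]];s=robot.read_state();C=Ro.from_rotvec(s["orientation"]).as_matrix()
    G=goal(a[3],*(a[4:6] if len(a)>4 else ()),cur=C);r=np.degrees(Ro.from_matrix(C.T@G).as_rotvec());n=int(np.ceil(np.linalg.norm(r)/8.5))
    d=np.array(a[:3])-s["tool_pos"]
    print("turn",r.round(2),"rows",n,"each",(r/max(n,1)).round(2),"| shift cm",(G.T@d*100).round(2),"norm",(np.linalg.norm(d)*100).round(1),"| before-turn axes",(C.T@d*100).round(2))
    print("pos",s["tool_pos"].round(4),"q",s["q"].round(2),"t",round(s["t"],2),"open",round(s["opening"],4),"F",s["force"].round(1))
E
python3 - <<'E'
from h import *
t=dict(np.load("pics/top0.npz"));s=dict(np.load("pics/side0.npz"))
H=tri([ray(t,(108.6,180.3)),ray(s,(199.3,150.9))]);K=tri([ray(t,(136.6,182)),ray(s,(212.7,153.7))])
print("tri",H.round(3),K.round(3));H=onz(t,(108.6,180.3),.115);K=onz(t,(136.6,182),.147);d=K-H;print(H.round(3),K.round(3),np.hypot(*d[:2]),np.degrees(np.arctan2(d[1],d[0])))
S=[p for p,a,_ in brass(s["image"])]
for p in [(188,238),(219,226),(279,226),(324,241),(391,263)]:
    X=onz(t,p,.005);q=proj(s,X);b=min(S,key=lambda r:np.hypot(*(r-q)));print("ring",X.round(3),tri([ray(t,p),ray(s,b)]).round(3))
def dark(im,box,lo,hi):
    x0,y0,x1,y1=box;g=cv2.cvtColor(im,cv2.COLOR_BGR2GRAY)[y0:y1,x0:x1];m=(g<75).astype(np.uint8)
    n,l,st,ce=cv2.connectedComponentsWithStats(m);return [(ce[i]+[x0,y0],st[i,4]) for i in range(1,n) if lo<st[i,4]<hi]
A=sorted([p.tolist() for p,a in dark(t["image"],(245,130,445,215),100,600)]);print(np.round(A,1).tolist())
B=sorted([p.tolist() for p,a in dark(s["image"],(285,175,412,280),60,600)]);print(np.round(B,1).tolist())
if len(A)==len(B):
    P=np.array([tri([ray(t,a),ray(s,b)]) for a,b in zip(A,B)]);print(P.round(3))
E
```

```text
tri [0.607 0.361 0.113] [0.598 0.285 0.132]
[0.605 0.36  0.115] [0.591 0.281 0.147] 0.08060072092305237 -99.71109184951172
ring [0.482 0.19  0.005] [0.481 0.19  0.009]
ring [0.513 0.111 0.005] [0.513 0.11  0.008]
ring [ 0.513 -0.045  0.005] [ 0.513 -0.045  0.008]
ring [ 0.474 -0.16   0.005] [ 0.474 -0.16   0.01 ]
ring [ 0.418 -0.329  0.005] [ 0.418 -0.328  0.007]
[[265.8, 154.0], [303.7, 164.8], [342.2, 175.6], [380.9, 186.4], [420.0, 197.5]]
[[319.9, 209.1], [341.5, 226.2], [365.6, 245.9], [378.7, 211.0], [392.6, 267.2]]
[[ 0.74  -0.024 -0.033]
 [ 0.708 -0.13  -0.033]
 [ 0.678 -0.236 -0.035]
 [ 0.595 -0.295  0.163]
 [ 0.575 -0.394  0.056]]
```

```bash
python3 plan.py 0.597 0.286 0.27 -7
```

```text
turn [-7.000e-02  5.000e-02  8.315e+01] rows 10 each [-0.01  0.01  8.31] | shift cm [-23.87  48.62  -5.22] norm 54.4 | before-turn axes [-51.12 -17.9   -5.2 ]
pos [0.1435 0.5821 0.2178] q [ 1.24  0.13  1.49 -0.    1.52 -0.09] t 0.15 open 0.0931 F [0.  0.2 0.3]
```

```bash
python3 -m inch '[[[0,0,-4,0,0,0,-1],[-4,-1.4,-1.2,0,0,0,-1],[-4,-1.4,0,0,0,0,-1],[-4,-1.4,0,0,0,0,-1],[-4,-1.4,0,0,0,0,-1]]]'
python3 -m inch '[[[-4.3,-1.5,0,0,0,0,-1],[-4.3,-1.5,0,0,0,0,-1],[-4.4,-1.5,0,0,0,0,-1],[-4.4,-1.5,0,0,0,0,-1],[-4.4,-1.5,0,0,0,0,-1]]]'
python3 -m inch '[[[-4.4,-1.6,0,0,0,0,-1],[-4.4,-1.6,0,0,0,0,-1],[-4.4,-1.6,0,0,0,0,-1],[0,0,0,0,0,8.3,-1],[0,0,0,0,0,8.3,-1]]]'
python3 -m inch '[[[0,0,0,0,0,8.3,-1],[0,0,0,0,0,8.3,-1],[0,0,0,0,0,8.3,-1],[0,0,0,0,0,8.3,-1],[0,0,0,0,0,8.3,-1]]]'
python3 -m inch '[[[0,0,0,0,0,8.3,-1],[0,0,0,0,0,8.3,-1],[0,0,0,0,0,8.3,-1],[0,0,0,0,0,0,-1],[0,0,0,0,0,0,-1]]]'
python3 plan.py 0.597 0.286 0.27 -7
python3 - <<'E'
from h import *
from plant import robot
s=robot.read_state();c=robot.read_camera("wrist");np.savez("pics/w1.npz",pos=s["tool_pos"],ori=s["orientation"],**c);cv2.imwrite("pics/w1.png",c["image"])
E
```

```text
t: 0.65
tool_pos: [0.2866, 0.4888, 0.2705]
orientation: [-0.378, -3.119, 0.0]
force: [0.1, 1.8, -0.8]
opening: 0.0925
t: 1.15
tool_pos: [0.4806, 0.3635, 0.2704]
orientation: [-0.379, -3.118, 0.0]
force: [1.5, 0.2, -0.2]
opening: 0.0932
t: 1.65
tool_pos: [0.597, 0.2849, 0.2693]
orientation: [-0.837, -3.026, 0.002]
force: [0.0, 0.2, -0.8]
opening: 0.0929
t: 2.15
tool_pos: [0.5958, 0.2865, 0.2701]
orientation: [-1.853, -2.536, 0.001]
force: [-0.3, 0.5, -0.2]
opening: 0.0929
t: 2.65
tool_pos: [0.5958, 0.2866, 0.2703]
orientation: [-2.346, -2.09, 0.001]
force: [-0.5, 0.3, -0.0]
opening: 0.0926
turn [-0.03  0.02  0.4 ] rows 1 each [-0.03  0.02  0.4 ] | shift cm [-0.04  0.12  0.03] norm 0.1 | before-turn axes [-0.05  0.12  0.03]
pos [0.5958 0.2866 0.2703] q [ 0.37  0.28  1.22 -0.    1.64  0.49] t 2.65 open 0.0926 F [-0.5  0.3 -0. ]
```

View pics/w1.png

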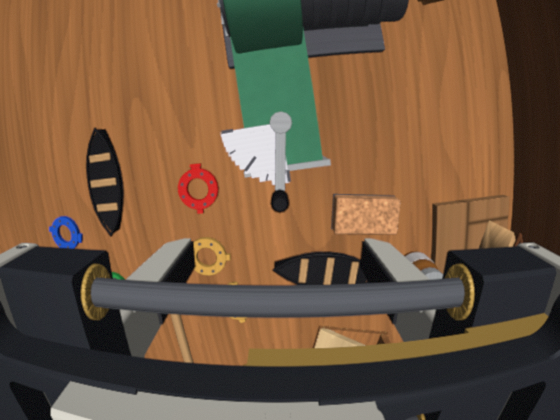

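Wrist view: hinge at (280,122), knob at (280,201), quadrant spread toward lower left, from (222,132) to (287,182). Enlarging the quadrant to read its marks.

```bash
python3 - <<'E'
from h import *
c=dict(np.load("pics/w1.npz"));im=c["image"][100:220,210:340]
cv2.imwrite("pics/q1.png",cv2.resize(im,None,fx=5,fy=5,interpolation=cv2.INTER_CUBIC))
s=dict(tool_pos=c["pos"],orientation=c["ori"])
for n,p,z in(("hinge",(280.5,121.5),.115),("knob",(280,201),.147),("flangeL",(290,166),.1),("flangeR",(330,161),.1)):print(n,wonz(c,s,p,z).round(4))
E
```

```text
hinge [0.6076 0.3623 0.115 ]
knob [0.5987 0.2901 0.147 ]
flangeL [0.6124 0.3157 0.1   ]
flangeR [0.6546 0.3166 0.1   ]
```

View pics/q1.png

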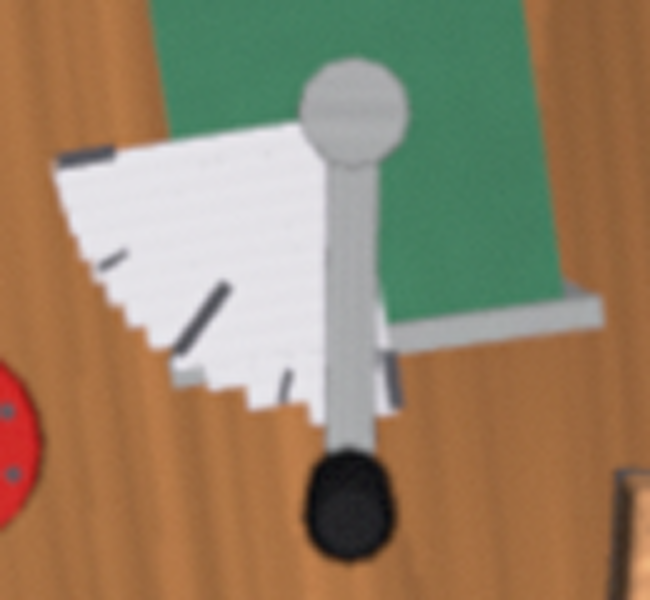

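Crop: the 0-mark is at the upper left (85,157), the long 45° mark runs (228,285)–(178,353), and the 90-mark is at (394,380). The lever lies about 8° short of the 90-mark, and the knob's top centre is at crop (350,522).

```bash
python3 - <<'E'
from h import *
c=dict(np.load("pics/w1.npz"));s=dict(tool_pos=c["pos"],orientation=c["ori"])
f=lambda p,z:wonz(c,s,(210+(p[0]-2)/5,100+(p[1]-2)/5),z)
H=f((354,112),.115);K=f((350,522),.147);K2=f((350,515),.13)
ang=lambda v:np.degrees(np.arctan2(v[1],v[0]))
print("H",H.round(4),"K",K.round(4),"r",np.hypot(*(K-H)[:2]),ang(K-H))
for n,a,b in(("0",(57,161),(115,153)),("45",(178,353),(228,285)),("90",(397,408),(390,355)),("22",(100,268),(127,252)),("67",(284,402),(290,370))):
    A,B=f(a,.105),f(b,.105);print(n,"dir",ang(A-B).round(1),"from H",ang(A-H).round(1),ang((A+B)/2-H).round(1),np.hypot(*(A-H)[:2]).round(4))
A,B=f((405,340),.105),f((600,310),.105);print("flange",ang(B-A))
E
```

```text
H [0.6074 0.3619 0.115 ] K [0.598  0.2873 0.147 ] r 0.07512749577880296 -97.21738296595215
0 dir 179.9 from H -178.1 -177.9 0.0612
45 dir -133.4 from H -132.9 -132.8 0.0608
90 dir -88.8 from H -88.0 -88.0 0.0612
22 dir -157.0 from H -155.6 -155.5 0.0606
67 dir -107.3 from H -110.1 -110.2 0.061
flange 2.7903298820601417
```

```bash
python3 -m inch '[[[0.1,0.2,4,0,0,0,-1],[0,0,4,0,0,0,-1],[0,0,4,0,0,0,-1],[0,0,2.9,0,0,0,-1],[0,0,0,0,0,0,-1]]]'
python3 -m inch '[[[0,0,0,0,0,0,0.5],[0,0,0,0,0,0,0.9],[0,0,0,0,0,0,1],[0,0,0,0,0,0,1],[0,0,0,0,0,0,1]]]' 15
python3 -m inch '[[[0,0,0,0,0,0,1],[0,0,0,0,0,0,1],[0,0,0,0,0,0,1],[0,0,0,0,0,0,1],[0,0,0,0,0,0,1]]]'
```

```text
t: 3.2
tool_pos: [0.5943, 0.2859, 0.1154]
orientation: [-2.345, -2.086, 0.015]
force: [0.1, 0.3, -0.5]
opening: 0.0931
t: 3.7
tool_pos: [0.5986, 0.2877, 0.1229]
orientation: [2.35, 2.085, 0.003]
force: [-0.0, -0.0, 0.3]
opening: 0.0576
t: 4.2
tool_pos: [0.598, 0.2874, 0.1215]
orientation: [-2.35, -2.085, 0.0]
force: [-0.7, 0.1, 0.8]
opening: 0.0177
```

```bash
python3 -m inch '[[[0.07,-1.05,0,0,0,8.1,1],[0.07,-1.05,0,0,0,8.1,1],[0.07,-1.05,0,0,0,8.1,1],[0.07,-1.05,0,0,0,8.1,1],[0,0,0,0,0,0,1]]]'
python3 -m inch '[[[0.07,-1.05,0,0,0,8.1,1],[0.07,-1.05,0,0,0,8.1,1],[0.07,-1.05,0,0,0,8.1,1],[0.07,-1.05,0,0,0,8.1,1],[0,0,0,0,0,0,1]]]'
python3 -m inch '[[[0.07,-1.05,0,0,0,8.1,1],[0.05,-0.8,0,0,0,6,1],[0.02,-0.4,0,0,0,3,1],[0,0,0,0,0,0,1],[0,0,0,0,0,0,1]]]'
python3 plan.py 0.5325 0.359 0.121 90
```

```text
t: 4.7
tool_pos: [0.5592, 0.3045, 0.1216]
orientation: [-2.839, -1.344, -0.001]
force: [2.3, 2.6, -2.6]
opening: 0.0174
t: 5.2
tool_pos: [0.5366, 0.3385, 0.1216]
orientation: [-3.101, -0.501, -0.002]
force: [5.4, 1.6, -3.0]
opening: 0.0178
t: 5.7
tool_pos: [0.5332, 0.3587, 0.1216]
orientation: [3.14, 0.04, 0.001]
force: [2.7, -3.5, -1.1]
opening: 0.0173
turn [ 0.08 -0.03  1.45] rows 1 each [ 0.08 -0.03  1.45] | shift cm [-0.07 -0.03  0.06] norm 0.1 | before-turn axes [-0.07 -0.03  0.06]
pos [0.5332 0.3587 0.1216] q [ 0.51  0.3   1.47 -0.    1.37  2.06] t 5.7 open 0.0173 F [ 2.7 -3.5 -1.1]
```

```bash
python3 -m inch '[[[0,-0.2,0,0,0,1.5,1],[0,-0.2,0,0,0,0,1],[0,0,0,0,0,0,1],[0,0,0,0,0,0,1],[0,0,0,0,0,0,1]]]'
python3 -m inch '[[[0,-0.2,0,0,0,0,1],[0,0,0,0,0,0,1],[0,0,0,0,0,0,1],[0,0,0,0,0,0,1],[0,0,0,0,0,0,1]]]'
```

```text
t: 6.2
tool_pos: [0.5328, 0.3589, 0.1213]
orientation: [3.133, -0.006, -0.002]
force: [-0.2, -18.1, 6.4]
opening: 0.0176
t: 6.7
tool_pos: [0.5328, 0.3591, 0.1213]
orientation: [3.131, -0.008, -0.003]
force: [-0.3, -29.5, 9.1]
opening: 0.0174
```

```bash
python3 -m inch '[[[0,0,0,0,0,0,0.4],[0,0,0,0,0,0,0.2],[0,0,0,0,0,0,0.2],[0,0,-2,0,0,0,0.2],[0,0,-4,0,0,0,0.2]]]'
python3 -m inch '[[[0,0,-4,0,0,0,-0.4],[0,0,-4,0,0,0,-1],[0,0,-2,0,0,0,-1],[0,0,0,0,0,0,-1],[0,0,0,0,0,0,-1]]]'
python3 - <<'E'
from h import *
from plant import robot
s=robot.read_state();c=robot.read_camera("wrist");np.savez("pics/w2.npz",pos=s["tool_pos"],ori=s["orientation"],**c);cv2.imwrite("pics/w2.png",c["image"])
for X in([.6074,.3619,.115],[.5325,.359,.147]):print(wproj(c,s,X))
E
python3 plan.py 0.48 0.12 0.26 90
```

```text
t: 7.2
tool_pos: [0.5295, 0.3652, 0.1778]
orientation: [3.139, -0.004, -0.012]
force: [0.6, 0.9, -0.0]
opening: 0.0369
t: 7.7
tool_pos: [0.5321, 0.3664, 0.2814]
orientation: [-3.141, 0.005, -0.0]
force: [-0.3, 0.5, -0.3]
opening: 0.0726
[282.40612818 122.40482203]
[285.91661217 201.26344598]
turn [ 0.03  0.11 -0.19] rows 1 each [ 0.03  0.11 -0.19] | shift cm [-5.17 24.6   2.  ] norm 25.2 | before-turn axes [-5.08 24.61  2.02]
pos [0.5317 0.366  0.28  ] q [0.52 0.24 1.25 0.   1.65 2.1 ] t 7.75 open 0.0766 F [-0.8 -0.4 -0.6]
```

View pics/w2.png

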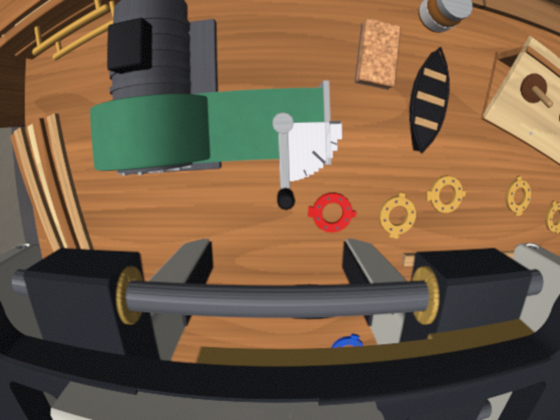

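Lever lies over the 0-mark (hinge (283,123), knob (286,198)), so the damper is shut. On to the rings and rack.

```bash
python3 -m inch '[[[-1,4,0,0,0,0,-1],[-1,4.5,0,0,0,0,-1],[-0.5,5,0,0,0,0,-1],[0,5,0,0,0,0,-1],[0,5,0,0,0,0,-1]]]'
python3 -m inch '[[[0,5,0,0,0,0,-1],[0,4,0,0,0,0,-1],[0,2,0,0,0,0,-1],[0,0,0,0,0,0,-1],[0,0,0,0,0,0,-1]]]'
cat > look.py <<'E'
import sys
from h import *
from plant import robot
def look(tag):
    s=robot.read_state();c=robot.read_camera("wrist");np.savez(f"pics/{tag}.npz",pos=s["tool_pos"],ori=s["orientation"],**c);cv2.imwrite(f"pics/{tag}.png",c["image"]);return c,s
def load(tag):
    c=dict(np.load(f"pics/{tag}.npz"));return c,dict(tool_pos=c["pos"],orientation=c["ori"])
def rings(c,s,z=.010):
    res=[]
    for p,a,ct in brass(c["image"],300,4000):
        if p[1]>236 : continue
        P=np.array([wonz(c,s,q,z)[:2] for q in ct[:,0,:]])
        h=cv2.convexHull(P.astype(np.float32))[:,0,:]
        ctr=np.median(P,0)
        for _ in range(20):
            r=np.linalg.norm(P-ctr,axis=1);k=np.abs(r-.029)<.0025
            if k.sum()<20: break
            A=np.c_[2*P[k],np.ones(k.sum())];sol=np.linalg.lstsq(A,(P[k]**2).sum(1),rcond=None)[0];ctr=sol[:2]
        v=P-ctr;r=np.linalg.norm(v,axis=1);th=np.arctan2(v[:,1],v[:,0]);w=np.clip(r-.031,0,.004)
        lug=np.degrees(np.angle((w*np.exp(2j*th)).sum())/2)
        R=np.sqrt(sol[2]+ctr@ctr) if k.sum()>=20 else 0
        res.append((ctr,lug,R,p,k.mean()))
        print("ring",ctr.round(4),"lug",lug.round(0),"R",round(R,4),"px",p.round(0),"fit",k.mean().round(2),"rmax",r.max().round(4))
    return res
if __name__=="__main__":
    c,s=look(sys.argv[1]);print(s["tool_pos"].round(4));rings(c,s)
E
python3 look.py w3
```

```text
t: 8.25
tool_pos: [0.5047, 0.1296, 0.2791]
orientation: [3.141, -0.005, -0.006]
force: [0.5, -1.1, 0.2]
opening: 0.093
t: 8.75
tool_pos: [0.5051, 0.0213, 0.2798]
orientation: [-3.141, 0.008, 0.004]
force: [0.1, -0.0, 1.0]
opening: 0.0929
[0.5051 0.0213 0.2798]
ring [ 0.4202 -0.3243] lug 4.0 R 0.0297 px [486. 231.] fit 0.74 rmax 0.0347
ring [ 0.476  -0.1584] lug 31.0 R 0.0287 px [402. 200.] fit 0.83 rmax 0.0355
ring [0.4813 0.1906] lug -6.0 R 0.0283 px [162. 198.] fit 0.81 rmax 0.0351
ring [0.5141 0.1104] lug -86.0 R 0.0284 px [213. 174.] fit 0.82 rmax 0.035
ring [ 0.514  -0.0429] lug 11.0 R 0.0283 px [326. 173.] fit 0.81 rmax 0.0351
```

View pics/w3.png

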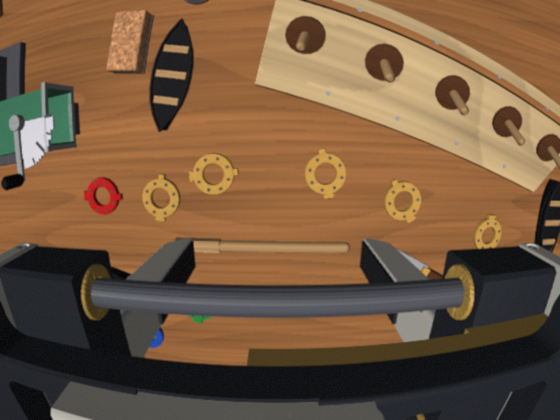

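Rings at px (162,198), (213,174), (326,173), (402,200), (486,231); collars at (306,34), (384,62), (452,92), (507,122), (551,150), with the peg tips below them. Fitting the rack pose from these and the two fixed views.

```bash
cat > rackfit.py <<'E'
from look import *
from scipy.optimize import least_squares
t=dict(np.load("pics/top0.npz"));sd=dict(np.load("pics/side0.npz"));w,ws=load("w3")
a=np.radians(33);n=np.array([-np.sin(a),0,np.cos(a)]);sl=np.array([np.cos(a),0,np.sin(a)])
def pt(p,i,h):
    L=np.array([-.05,0,.013])+p[3]*sl+np.array([0,.2-.1*i,0])+h*n
    c,s_=np.cos(p[2]),np.sin(p[2]);return np.array([p[0]+c*L[0]-s_*L[1],p[1]+s_*L[0]+c*L[1],L[2]])
def collar(im,guess,thr,rad):
    g=cv2.cvtColor(im,cv2.COLOR_BGR2GRAY);m=(g<thr).astype(np.uint8);nn,l,st,ce=cv2.connectedComponentsWithStats(m)
    i=l[int(guess[1]),int(guess[0])];return st[i],ce[i]
def ell(im,guess):   # collar disc: warm dark on pale wood
    m=(cv2.cvtColor(im,cv2.COLOR_BGR2HSV)[...,2]<105).astype(np.uint8)
    n_,l,st,ce=cv2.connectedComponentsWithStats(m);x,y=map(int,guess)
    i=np.bincount(l[y-4:y+5,x-4:x+5].ravel()[l[y-4:y+5,x-4:x+5].ravel()>0]).argmax()
    ct=cv2.findContours((l==i).astype(np.uint8),cv2.RETR_EXTERNAL,cv2.CHAIN_APPROX_NONE)[0][0]
    return np.array(cv2.fitEllipse(cv2.convexHull(ct))[0]),st[i,4]
if __name__=="__main__":
    obs=[]
    for i,g in enumerate([(266,154),(304,165),(342,176),(381,186),(420,197)]): 
        c,ar=ell(t["image"],g);print("top",c.round(1),ar);obs.append((lambda X:proj(t,X),i,.008,c,1))
    for i,g in enumerate([(306,34),(384,62),(452,92),(507,122)]):
        c,ar=ell(w["image"],g);print("wr",c.round(1),ar);obs.append((lambda X:wproj(w,ws,X),i,.008,c,1))
    for i,c in enumerate([(302,48),(390,78),(463,110),(521,141)]): obs.append((lambda X:wproj(w,ws,X),i,.055,np.array(c),.5))
    f=lambda p:np.concatenate([wt*(P(pt(p,i,h))-c) for P,i,h,c,wt in obs])
    r=least_squares(f,[.67,-.12,-.25,.075],loss="soft_l1");print(r.x.round(4),np.degrees(r.x[2]));print(f(r.x).reshape(-1,2).round(1).tolist())
    np.save("rack.npy",r.x)
    for i in range(5):print(i,"foot",pt(r.x,i,0).round(4),"tip",pt(r.x,i,.058).round(4))
E
python3 rackfit.py
```

```text
top [265.6 154.3] 241
top [303.5 165. ] 245
top [342.  175.7] 239
top [380.9 186.8] 246
top [420.4 198. ] 243
wr [305.2  34.6] 995
wr [383.7  61.7] 871
wr [452.1  92. ] 727
wr [506.6 121.3] 567
[ 0.6197 -0.1996 -0.2904  0.0786] -16.638375441319642
[[0.0, -0.1], [0.1, -0.1], [0.1, -0.0], [0.1, -0.1], [0.2, -0.2], [-0.1, 0.4], [0.1, 0.5], [0.1, 0.4], [0.2, 0.2], [-0.2, -1.1], [-0.4, -0.9], [0.1, -0.3], [-0.6, -0.4]]
0 foot [ 0.6922 -0.0126  0.0558] tip [ 0.6619 -0.0035  0.1044]
1 foot [ 0.6636 -0.1084  0.0558] tip [ 0.6333 -0.0993  0.1044]
2 foot [ 0.6349 -0.2042  0.0558] tip [ 0.6047 -0.1952  0.1044]
3 foot [ 0.6063 -0.3     0.0558] tip [ 0.576  -0.291   0.1044]
4 foot [ 0.5777 -0.3958  0.0558] tip [ 0.5474 -0.3868  0.1044]
```

```bash
python3 plan.py 0.514 -0.0429 0.06 101
```

```text
turn [ -0.05   0.13 -11.24] rows 2 each [-0.03  0.06 -5.62] | shift cm [-0.38  6.53 22.02] norm 23.0 | before-turn axes [ 0.95  6.49 22.01]
pos [0.5053 0.0219 0.2802] q [-0.06 -0.14  1.65  0.    1.64  1.52] t 8.8 open 0.0931 F [ 0.8  0.3 -0.1]
```

```bash
python3 -m inch '[[[0,0,4,0,0,-5.6,-1],[0,0,4,0,0,-5.6,-1],[-0.4,4,4.5,0,0,0,-1],[0,2,4.5,0,0,0,-1],[0,0.5,3,0,0,0,-1]]]'
python3 -m inch '[[[0,0,1.5,0,0,0,-1],[0,0,0.5,0,0,0,-1],[0,0,0,0,0,0,-1],[0,0,0,0,0,0,-1]]]'
python3 plan.py 0.514 -0.0429 0.003 101
```

```text
t: 9.3
tool_pos: [0.512, -0.0363, 0.0856]
orientation: [-3.126, -0.301, 0.005]
force: [0.1, 0.9, -0.5]
opening: 0.0932
t: 9.7
tool_pos: [0.5151, -0.036, 0.0713]
orientation: [3.126, 0.301, 0.004]
force: [-0.6, 0.2, 0.8]
opening: 0.0928
turn [ 0.05 -0.16  0.01] rows 1 each [ 0.05 -0.16  0.01] | shift cm [-0.24  0.66  6.83] norm 6.9 | before-turn axes [-0.26  0.65  6.83]
pos [ 0.5151 -0.036   0.0713] q [-0.17  0.03  1.88  0.    1.24  1.21] t 9.7 open 0.0928 F [-0.6  0.2  0.8]
```

```bash
python3 -m inch '[[[-0.2,0.7,2,0,0,0,-1],[0,0,2,0,0,0,-1],[0,0,1.5,0,0,0,-1],[0,0,0.9,0,0,0,-1],[0,0,0,0,0,0,-1]]]'
python3 -m inch '[[[0,0,0.3,0,0,0,-1],[0,0,0,0,0,0,-1],[0,0,0,0,0,0,-1]]]'
python3 look.py w4; python3 plan.py 0.514 -0.0429 0.003 101
```

```text
t: 10.2
tool_pos: [0.5124, -0.0434, 0.0047]
orientation: [-3.127, -0.3, 0.002]
force: [-0.1, 0.6, 0.1]
opening: 0.0928
t: 10.5
tool_pos: [0.5136, -0.0439, 0.0031]
orientation: [3.127, 0.3, 0.002]
force: [-0.9, -0.1, -1.0]
opening: 0.0934
[ 0.5136 -0.0439  0.0031]
turn [ 0.02 -0.06 -0.05] rows 1 each [ 0.02 -0.06 -0.05] | shift cm [ 0.06 -0.09  0.  ] norm 0.1 | before-turn axes [ 0.06 -0.09  0.  ]
pos [ 0.5135 -0.0439  0.003 ] q [-0.18  0.12  1.91  0.    1.1   1.19] t 10.55 open 0.0931 F [ 0.   0.2 -0.2]
```

View pics/w4.png

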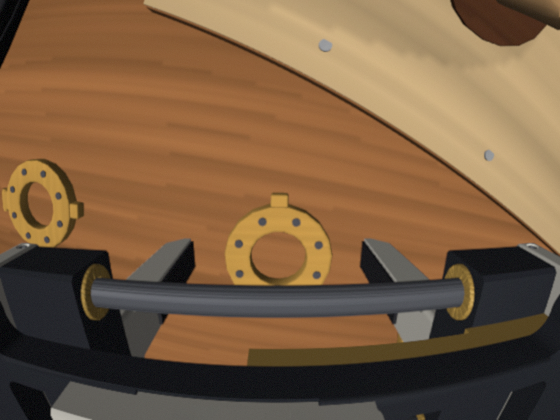

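The ring sits centred between the jaws (280,250), lug straight up, so the alignment is good. Grip and lift.

```bash
python3 -m inch '[[[0,0,0,0,0,0,0.2],[0,0,0,0,0,0,0.5],[0,0,0,0,0,0,0.7],[0,0,0,0,0,0,0.7],[0,0,0,0,0,0,0.7]]]' 40
python3 -m inch '[[[0,0,-1,0,0,0,0.7],[0,0,-3,0,0,0,0.7],[0,0,-4.5,0,0,0,0.7],[0,0,-4.5,0,0,0,0.7],[0,0,-4.5,0,0,0,0.7]]]'
cat > hang.py <<'E'
# hang.py peg height(mm of TCP along peg axis) yaw
import sys,subprocess
from rackfit import *
p=np.load("rack.npy");X=pt(p,int(sys.argv[1]),float(sys.argv[2])/1000)
subprocess.run(["python3","plan.py",*map(str,X),sys.argv[3],"33",str(np.degrees(p[2]))])
E
python3 hang.py 2 85 101
```

```text
t: 11.05
tool_pos: [0.513, -0.0438, 0.0023]
orientation: [3.127, 0.3, 0.0]
force: [-0.0, -0.3, 1.0]
opening: 0.0578
t: 11.55
tool_pos: [0.5124, -0.0437, 0.1795]
orientation: [-3.127, -0.3, 0.0]
force: [0.3, 0.1, -1.0]
opening: 0.0572
turn [-14.29  29.77   3.77] rows 4 each [-3.57  7.44  0.94] | shift cm [ 1.6  13.67 10.77] norm 17.5 | before-turn axes [ 4.88 15.94  5.24]
pos [ 0.5124 -0.0437  0.1795] q [-0.18 -0.08  1.77  0.    1.45  1.19] t 11.55 open 0.0572 F [ 0.3  0.1 -1. ]
```

```bash
python3 -m inch '[[[0,0,0,-3.57,7.44,0.94,0.7],[0,0,0,-3.57,7.44,0.94,0.7],[0,0,0,-3.57,7.44,0.94,0.7],[0,0,0,-3.57,7.44,0.94,0.7],[0,0,0,0,0,0,0.7]]]'
python3 -m inch '[[[0.4,3.5,0,0,0,0,0.7],[0.4,3.5,0,0,0,0,0.7],[0.4,3.5,0,0,0,0,0.7],[0.4,3,0,0,0,0,0.7],[0,0,0,0,0,0,0.7]]]'
python3 hang.py 2 85 101
```

```text
t: 12.05
tool_pos: [0.5063, -0.0424, 0.1692]
orientation: [2.836, 0.177, 0.779]
force: [-1.3, 0.4, -2.7]
opening: 0.0571
t: 12.55
tool_pos: [0.5371, -0.177, 0.2193]
orientation: [2.831, 0.172, 0.79]
force: [-0.0, 0.3, -0.6]
opening: 0.057
turn [ 0.12 -0.04 -0.1 ] rows 1 each [ 0.12 -0.04 -0.1 ] | shift cm [-0.28 -0.34 10.74] norm 10.8 | before-turn axes [-0.29 -0.36 10.74]
pos [ 0.5371 -0.177   0.2193] q [-0.48 -0.55  2.18  0.12  0.94  0.93] t 12.55 open 0.057 F [-0.   0.3 -0.6]
```

```bash
python3 -m inch '[[[-0.3,-0.3,3,0,0,0,0.7],[0,0,3.5,0,0,0,0.7],[0,0,3,0,0,0,0.7],[0,0,1.2,0,0,0,0.7],[0,0,0,0,0,0,0.7]]]'
python3 hang.py 2 85 101; python3 look.py w5
```

```text
t: 13.05
tool_pos: [0.5881, -0.1861, 0.1204]
orientation: [2.838, 0.177, 0.782]
force: [-0.1, 0.7, -1.3]
opening: 0.0572
turn [-0.26  0.3   0.02] rows 1 each [-0.26  0.3   0.02] | shift cm [ 0.46  0.63 -0.36] norm 0.9 | before-turn axes [ 0.46  0.63 -0.36]
pos [ 0.5881 -0.1861  0.1204] q [-0.44 -0.26  2.16  0.13  0.68  0.93] t 13.05 open 0.0572 F [-0.1  0.7 -1.3]
[ 0.5881 -0.1861  0.1204]
```

View pics/w5.png

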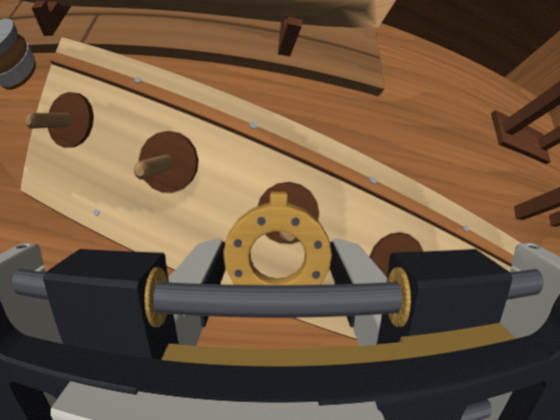

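Ring in hand at (278,245), with peg2's tip visible through the top of its hole (290,235). Correcting laterally, then checking.

```bash
python3 -m inch '[[[0.4,0.6,0,-0.2,0.3,0,0.7],[0,0,0,0,0,0,0.7],[0,0,0,0,0,0,0.7],[0,0,0,0,0,0,0.7]]]'
python3 hang.py 2 75 101; python3 - <<'E'
from rackfit import *
p=np.load("rack.npy");c,s=load("w5")
for i in (0,1,2,3):print(i,wproj(c,s,pt(p,i,.008)).round(1),wproj(c,s,pt(p,i,.058)).round(1))
E
```

```text
t: 13.5
tool_pos: [0.592, -0.1922, 0.1273]
orientation: [2.826, 0.174, 0.798]
force: [1.0, 0.5, -1.2]
opening: 0.0572
turn [ 0.23 -0.37  0.  ] rows 1 each [ 0.23 -0.37  0.  ] | shift cm [-0.11 -0.14  0.93] norm 0.9 | before-turn axes [-0.12 -0.14  0.93]
pos [ 0.592  -0.1922  0.1273] q [-0.45 -0.26  2.15  0.14  0.68  0.92] t 13.5 open 0.0572 F [ 1.   0.5 -1.2]
0 [ 69.4 120. ] [ 31.5 120.8]
1 [167.6 161.9] [141.7 170.4]
2 [286.8 213. ] [288.7 233.7]
3 [395.7 259.8] [418.2 286.9]
```

```bash
python3 -m inch '[[[-0.1,-0.1,1,0,0,0,0.7],[0,0,1.5,0,0,0,0.7],[0,0,1.5,0,0,0,0.7],[0,0,1.2,0,0,0,0.7],[0,0,0,0,0,0,0.7]]]'
python3 hang.py 2 11 101
```

```text
t: 14.0
tool_pos: [0.6173, -0.1989, 0.0794]
orientation: [2.83, 0.174, 0.792]
force: [-0.0, -0.2, -2.1]
opening: 0.0574
turn [ 0.09 -0.14 -0.01] rows 1 each [ 0.09 -0.14 -0.01] | shift cm [0.24 0.1  1.88] norm 1.9 | before-turn axes [0.23 0.1  1.88]
pos [ 0.6173 -0.1989  0.0794] q [-0.44 -0.1   2.11  0.15  0.56  0.91] t 14.0 open 0.0574 F [-0.  -0.2 -2.1]
```

```bash
python3 -m inch '[[[0.2,0.1,0.8,0,0,0,0.7],[0,0,0.7,0,0,0,0.7],[0,0,0.4,0,0,0,0.7],[0,0,0.2,0,0,0,0.7],[0,0,0,0,0,0,0.7]]]'
python3 -m inch '[[[0,0,0,0,0,0,0.7],[0,0,0,0,0,0,0.7]]]'
python3 hang.py 2 11 101
```

```text
t: 14.5
tool_pos: [0.6317, -0.2034, 0.0676]
orientation: [2.826, 0.175, 0.798]
force: [-17.4, 6.8, 16.4]
opening: 0.0572
t: 14.7
tool_pos: [0.6317, -0.2034, 0.0676]
orientation: [2.826, 0.175, 0.798]
force: [-16.5, 6.7, 15.3]
opening: 0.0577
turn [ 0.21 -0.39  0.05] rows 1 each [ 0.21 -0.39  0.05] | shift cm [-0.32 -0.16  0.07] norm 0.4 | before-turn axes [-0.32 -0.16  0.07]
pos [ 0.6317 -0.2034  0.0676] q [-0.43 -0.04  2.07  0.15  0.53  0.9 ] t 14.7 open 0.0577 F [-16.5   6.7  15.3]
```

```bash
python3 -m inch '[[[0,0,0,0,0,0,0],[0,0,0,0,0,0,-0.5],[0,0,0,0,0,0,-0.5],[0,0,0,0,0,0,-0.5]]]'
python3 -m inch '[[[0,0,-1,0,0,0,-0.5],[0,0,-3,0,0,0,-0.5],[0,0,-4,0,0,0,-0.5],[0,0,-4,0,0,0,-0.7],[0,0,-2,0,0,0,-1]]]'
python3 -m inch '[[[0,0,-2,0,0,0,-1],[0,0,-1,0,0,0,-1],[0,0,0,0,0,0,-1]]]'
python3 look.py w6; python3 plan.py 0.476 -0.1584 0.22 121
```

```text
t: 15.1
tool_pos: [0.6313, -0.2036, 0.0661]
orientation: [2.827, 0.174, 0.797]
force: [0.3, 0.6, -0.8]
opening: 0.0693
t: 15.6
tool_pos: [0.5574, -0.1815, 0.1865]
orientation: [2.824, 0.174, 0.801]
force: [1.0, -0.3, -0.1]
opening: 0.0814
t: 15.9
tool_pos: [0.5421, -0.1769, 0.2097]
orientation: [2.825, 0.174, 0.8]
force: [0.0, -0.3, 0.5]
opening: 0.0928
[ 0.5421 -0.1769  0.2097]
ring [ 0.6375 -0.2102] lug -16.0 R 0 px [272. 207.] fit 0.0 rmax 0.0438
turn [ 19.69 -27.32 -23.26] rows 5 each [ 3.94 -5.46 -4.65] | shift cm [-4.7  -4.97 -1.17] norm 6.9 | before-turn axes [-4.68 -1.91 -4.74]
pos [ 0.5418 -0.1768  0.2083] q [-0.47 -0.53  2.2   0.12  0.9   0.93] t 15.95 open 0.0926 F [ 1.1 -0.4 -0.2]
```

View pics/w6.png

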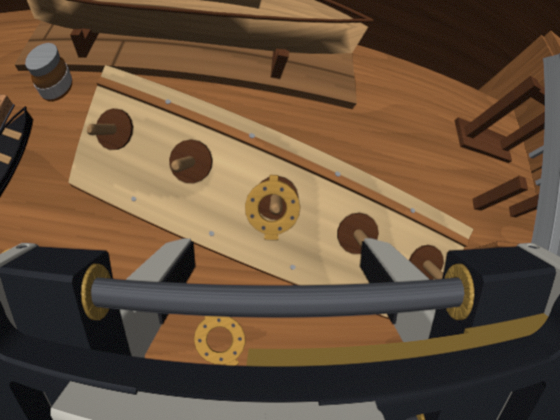

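Ring flat on peg2's collar at (273,207). Next: the ring near (0.476,-0.158).

```bash
python3 -m inch '[[[-1,-0.4,-1,0,0,0,-1],[-1.8,-0.8,-1.8,0,0,0,-1],[-1.8,-0.7,-1.8,0,0,0,-1],[0,0,0,3.94,-5.46,-4.65,-1],[0,0,0,3.94,-5.46,-4.65,-1]]]'
python3 -m inch '[[[0,0,0,3.94,-5.46,-4.65,-1],[0,0,0,3.94,-5.46,-4.65,-1],[0,0,0,3.94,-5.46,-4.65,-1],[0,0,0,0,0,0,-1],[0,0,0,0,0,0,-1]]]'
python3 look.py w7; python3 plan.py 0.476 -0.1584 0.06 121
```

```text
t: 16.45
tool_pos: [0.4752, -0.1577, 0.2194]
orientation: [2.945, 0.442, 0.496]
force: [0.8, -0.2, 1.2]
opening: 0.093
t: 16.95
tool_pos: [0.4772, -0.158, 0.2163]
orientation: [-3.024, -0.837, 0.004]
force: [-0.4, -0.3, -0.1]
opening: 0.0934
[ 0.4772 -0.158   0.2163]
ring [ 0.4755 -0.1597] lug 30.0 R 0.0284 px [279. 190.] fit 0.83 rmax 0.0349
ring [ 0.6342 -0.213 ] lug -26.0 R 0 px [389. 102.] fit 0.0 rmax 0.0423
ring [0.5137 0.1106] lug -86.0 R 0.0282 px [109.  58.] fit 0.82 rmax 0.0349
ring [0.481  0.1908] lug -7.0 R 0.0281 px [60. 60.] fit 0.86 rmax 0.035
turn [-0.11 -0.   -0.07] rows 1 each [-0.11 -0.   -0.07] | shift cm [-0.1  -0.02 15.74] norm 15.7 | before-turn axes [-1.000e-01  1.000e-02  1.574e+01]
pos [ 0.477  -0.1581  0.2174] q [-0.42 -0.13  1.75  0.    1.52  0.61] t 17.0 open 0.093 F [-0.8  0.9  0.1]
```

```bash
python3 -m inch '[[[-0.2,0,3.5,0,0,0,-1],[0,0,4,0,0,0,-1],[0,0,4,0,0,0,-1],[0,0,3.5,0,0,0,-1],[0,0,2.5,0,0,0,-1]]]'
python3 -m inch '[[[0,0,1.5,0,0,0,-1],[0,0,1,0,0,0,-1],[0,0,0.5,0,0,0,-1],[0,0,0,0,0,0,-1],[0,0,0,0,0,0,-1]]]'
python3 plan.py 0.4755 -0.1596 0.003 121
```

```text
t: 17.5
tool_pos: [0.4738, -0.1589, 0.0426]
orientation: [-3.028, -0.836, -0.002]
force: [-0.9, 0.8, 0.6]
opening: 0.0934
t: 18.0
tool_pos: [0.476, -0.1596, 0.0152]
orientation: [3.027, 0.839, 0.002]
force: [-0.8, -0.4, 0.2]
opening: 0.0932
turn [ 0.04 -0.06 -0.01] rows 1 each [ 0.04 -0.06 -0.01] | shift cm [-0.04 -0.03  1.22] norm 1.2 | before-turn axes [-0.04 -0.03  1.22]
pos [ 0.476  -0.1596  0.0152] q [-0.43  0.07  1.95  0.    1.13  0.6 ] t 18.0 open 0.0932 F [-0.8 -0.4  0.2]
```

```bash
python3 -m inch '[[[0,0,0.6,0,0,0,-1],[0,0,0.4,0,0,0,-1],[0,0,0.2,0,0,0,-1],[0,0,0,0,0,0,-1]]]'
python3 -m inch '[[[0,0,0,0,0,0,0.2],[0,0,0,0,0,0,0.5],[0,0,0,0,0,0,0.7],[0,0,0,0,0,0,0.7],[0,0,0,0,0,0,0.7]]]' 40
python3 -m inch '[[[0,0,-1,0,0,0,0.7],[0,0,-3,0,0,0,0.7],[0,0,-4.5,0,0,0,0.7],[0,0,-4.5,0,0,0,0.7],[0,0,-4.5,0,0,0,0.7]]]'
python3 hang.py 3 85 121
```

```text
t: 18.4
tool_pos: [0.4748, -0.159, 0.0013]
orientation: [-3.026, -0.839, 0.002]
force: [-0.0, 0.2, -0.5]
opening: 0.0931
t: 18.9
tool_pos: [0.4753, -0.1593, 0.002]
orientation: [-3.026, -0.839, 0.001]
force: [1.0, -0.5, 0.7]
opening: 0.058
t: 19.4
tool_pos: [0.4748, -0.1591, 0.1791]
orientation: [-3.026, -0.839, 0.001]
force: [0.5, -0.4, -2.7]
opening: 0.0571
turn [-23.47  23.33   4.89] rows 4 each [-5.87  5.83  1.22] | shift cm [-1.27 12.06 10.9 ] norm 16.3 | before-turn axes [ 0.89 15.44  5.18]
pos [ 0.4748 -0.1591  0.1791] q [-0.43 -0.12  1.81  0.    1.45  0.6 ] t 19.4 open 0.0571 F [ 0.5 -0.4 -2.7]
```

```bash
python3 -m inch '[[[0,0,0,-5.87,5.83,1.22,0.7],[0,0,0,-5.87,5.83,1.22,0.7],[0,0,0,-5.87,5.83,1.22,0.7],[0,0,0,-5.87,5.83,1.22,0.7],[0,0,0,0,0,0,0.7]]]'
python3 -m inch '[[[-0.3,3,0,0,0,0,0.7],[-0.4,3.5,0,0,0,0,0.7],[-0.3,3.5,1,0,0,0,0.7],[-0.3,2,2,0,0,0,0.7],[0,0,2,0,0,0,0.7]]]'
python3 -m inch '[[[0,0,2,0,0,0,0.7],[0,0,1.5,0,0,0,0.7],[0,0,0,0,0,0,0.7],[0,0,0,0,0,0,0.7]]]'
python3 hang.py 3 75 121
```

```text
t: 19.9
tool_pos: [0.4701, -0.1565, 0.17]
orientation: [2.71, 0.626, 0.699]
force: [-1.1, 1.2, -3.7]
opening: 0.0573
t: 20.4
tool_pos: [0.5343, -0.2819, 0.1764]
orientation: [2.703, 0.625, 0.702]
force: [-0.4, 0.7, -0.5]
opening: 0.0573
t: 20.8
tool_pos: [0.5503, -0.283, 0.144]
orientation: [2.707, 0.628, 0.701]
force: [0.2, 0.1, -0.8]
opening: 0.0572
turn [-0.52  0.43  0.13] rows 1 each [-0.52  0.43  0.13] | shift cm [0.06 0.09 3.08] norm 3.1 | before-turn axes [0.08 0.12 3.08]
pos [ 0.5503 -0.283   0.144 ] q [-0.69 -0.26  2.11  0.3   0.79  0.27] t 20.8 open 0.0572 F [ 0.2  0.1 -0.8]
```

```bash
python3 -m inch '[[[0.1,0.1,1.5,-0.5,0.4,0.1,0.7],[0,0,2,0,0,0,0.7],[0,0,2,0,0,0,0.7],[0,0,1,0,0,0,0.7],[0,0,0,0,0,0,0.7]]]'
python3 hang.py 3 11 121
```

```text
t: 21.3
tool_pos: [0.5845, -0.293, 0.0894]
orientation: [2.698, 0.622, 0.713]
force: [-0.1, -1.2, -2.1]
opening: 0.0572
turn [0.02 0.   0.01] rows 1 each [0.02 0.   0.01] | shift cm [0.03 0.1  2.97] norm 3.0 | before-turn axes [0.03 0.1  2.97]
pos [ 0.5845 -0.293   0.0894] q [-0.66 -0.09  2.07  0.33  0.64  0.24] t 21.3 open 0.0572 F [-0.1 -1.2 -2.1]
```

```bash
python3 -m inch '[[[0,0.1,1,0,0,0,0.7],[0,0,0.8,0,0,0,0.7],[0,0,0.6,0,0,0,0.7],[0,0,0.5,0,0,0,0.7],[0,0,0.2,0,0,0,0.7]]]'
python3 -m inch '[[[0,0,0.1,0,0,0,0.7],[0,0,0,0,0,0,0.7]]]'
python3 hang.py 3 11 121
```

```text
t: 21.8
tool_pos: [0.601, -0.2987, 0.066]
orientation: [2.697, 0.623, 0.714]
force: [-36.2, 15.3, 36.1]
opening: 0.0575
t: 22.0
tool_pos: [0.6015, -0.2987, 0.0655]
orientation: [2.697, 0.623, 0.715]
force: [-26.6, 11.7, 25.5]
opening: 0.0573
turn [ 0.09 -0.08  0.06] rows 1 each [ 0.09 -0.08  0.06] | shift cm [-0.07 -0.09 -0.01] norm 0.1 | before-turn axes [-0.07 -0.09 -0.01]
pos [ 0.6015 -0.2987  0.0655] q [-0.64  0.    2.04  0.35  0.58  0.23] t 22.0 open 0.0573 F [-26.6  11.7  25.5]
```

```bash
python3 -m inch '[[[0,0,0,0,0,0,0],[0,0,0,0,0,0,-0.5],[0,0,0,0,0,0,-0.5],[0,0,0,0,0,0,-0.5]]]'
python3 -m inch '[[[0,0,-1,0,0,0,-0.5],[0,0,-3,0,0,0,-0.5],[0,0,-4,0,0,0,-0.5],[0,0,-4,0,0,0,-0.7],[0,0,-3,0,0,0,-1]]]'
python3 -m inch '[[[0,0,-2,0,0,0,-1],[0,0,-1,0,0,0,-1],[0,0,0,0,0,0,-1]]]'
python3 look.py w8; python3 plan.py 0.42 -0.325 0.22 93
```

```text
t: 22.4
tool_pos: [0.6017, -0.2992, 0.064]
orientation: [2.696, 0.621, 0.715]
force: [-0.6, 0.5, -0.3]
opening: 0.0694
t: 22.9
tool_pos: [0.5222, -0.2755, 0.1921]
orientation: [2.694, 0.621, 0.716]
force: [0.5, -0.5, -0.6]
opening: 0.081
t: 23.2
tool_pos: [0.5075, -0.2713, 0.2164]
orientation: [2.693, 0.62, 0.716]
force: [-0.3, -0.7, -0.2]
opening: 0.0928
[ 0.5075 -0.2713  0.2164]
ring [ 0.6094 -0.3097] lug -10.0 R 0 px [271. 202.] fit 0.0 rmax 0.044
ring [ 0.643  -0.1953] lug 12.0 R 0 px [200. 139.] fit 0.09 rmax 0.0472
turn [ 17.35 -28.54  22.28] rows 5 each [ 3.47 -5.71  4.46] | shift cm [-9.01  4.94 -0.52] norm 10.3 | before-turn axes [-9.2   1.98 -4.15]
pos [ 0.5074 -0.271   0.2148] q [-0.74 -0.49  2.15  0.29  0.96  0.28] t 23.25 open 0.0928 F [ 0.4 -0.5 -0.6]
```

```bash
python3 -m inch '[[[-2,0.5,-1,0,0,0,-1],[-3.5,0.7,-1.6,0,0,0,-1],[-3.5,0.7,-1.6,0,0,0,-1],[0,0,0,3.47,-5.71,4.46,-1],[0,0,0,3.47,-5.71,4.46,-1]]]'
python3 -m inch '[[[0,0,0,3.47,-5.71,4.46,-1],[0,0,0,3.47,-5.71,4.46,-1],[0,0,0,3.47,-5.71,4.46,-1],[0,0,0,0,0,0,-1],[0,0,0,0,0,0,-1]]]'
python3 look.py w9; python3 plan.py 0.42 -0.325 0.02 93
python3 - <<'E'
from rackfit import *
p=np.load("rack.npy");c,s=load("w8")
for i in(2,3):
    f=pt(p,i,.013)
    q=np.load("rack.npy");
    for dx in(0,-.009):
        q=p.copy();q[3]+=dx;print(i,dx,wproj(c,s,pt(q,i,.018)).round(1))
E
```

```text
t: 23.75
tool_pos: [0.4168, -0.3263, 0.2183]
orientation: [2.91, 0.403, 0.439]
force: [-0.0, 0.5, 0.3]
opening: 0.093
t: 24.25
tool_pos: [0.4212, -0.3225, 0.2176]
orientation: [-3.137, -0.087, 0.004]
force: [-0.5, -0.1, 0.8]
opening: 0.0931
[ 0.4212 -0.3225  0.2176]
ring [ 0.4181 -0.3272] lug -3.0 R 0.0284 px [283. 190.] fit 0.82 rmax 0.035
ring [ 0.6065 -0.293 ] lug 22.0 R 0 px [261.  30.] fit 0.02 rmax 0.0433
ring [ 0.6302 -0.1781] lug 59.0 R 0.0293 px [168.  12.] fit 0.32 rmax 0.0408
turn [-0.1   0.05  0.14] rows 1 each [-0.1   0.05  0.14] | shift cm [-0.1   0.24 19.89] norm 19.9 | before-turn axes [-0.09  0.27 19.89]
pos [ 0.4209 -0.3226  0.2189] q [-0.75 -0.06  1.68  0.    1.52  0.76] t 24.3 open 0.0927 F [-0.1 -0.2  0. ]
2 0 [205.5 132.4]
2 -0.009 [200.1 138.8]
3 0 [275.6 195.2]
3 -0.009 [269.9 201.3]
```

```bash
python3 -m inch '[[[-0.3,0.5,3.5,0,0,6,-1],[0,0,4,0,0,0,-1],[0,0,4,0,0,0,-1],[0,0,3.5,0,0,0,-1],[0,0,2.5,0,0,0,-1]]]'
python3 -m inch '[[[0,0,1.5,0,0,0,-1],[0,0,0.5,0,0,0,-1],[0,0,0,0,0,0,-1],[0,0,0,0,0,0,-1]]]'
python3 plan.py 0.4181 -0.3272 0.003 87
```

```text
t: 24.8
tool_pos: [0.4166, -0.3272, 0.044]
orientation: [-3.14, 0.081, -0.001]
force: [0.0, -0.5, -0.5]
opening: 0.0927
t: 25.2
tool_pos: [0.419, -0.329, 0.0273]
orientation: [3.139, -0.082, 0.002]
force: [1.0, -0.8, 0.4]
opening: 0.0928
turn [ 0.07 -0.08  0.01] rows 1 each [ 0.07 -0.08  0.01] | shift cm [-0.1  -0.17  2.43] norm 2.4 | before-turn axes [-0.1  -0.18  2.43]
pos [ 0.419  -0.329   0.0273] q [-0.76  0.13  1.86  0.    1.15  0.86] t 25.2 open 0.0928 F [ 1.  -0.8  0.4]
```

```bash
python3 -m inch '[[[-0.1,-0.2,1,0,0,0,-1],[0,0,0.8,0,0,0,-1],[0,0,0.4,0,0,0,-1],[0,0,0.2,0,0,0,-1],[0,0,0,0,0,0,-1]]]'
python3 -m inch '[[[0,0,0,0,0,0,0.2],[0,0,0,0,0,0,0.5],[0,0,0,0,0,0,0.7],[0,0,0,0,0,0,0.7],[0,0,0,0,0,0,0.7]]]' 40
python3 -m inch '[[[0,0,-1,0,0,0,0.7],[0,0,-3,0,0,0,0.7],[0,0,-4.5,0,0,0,0.7],[0,0,-4.5,0,0,0,0.7],[0,0,-4.5,0,0,0,0.7]]]'
python3 hang.py 4 85 87
```

```text
t: 25.7
tool_pos: [0.4169, -0.3257, 0.001]
orientation: [-3.139, 0.082, 0.003]
force: [0.6, 0.2, -0.7]
opening: 0.0931
t: 26.2
tool_pos: [0.4172, -0.326, 0.0015]
orientation: [-3.14, 0.082, 0.002]
force: [0.5, -0.8, 0.2]
opening: 0.0578
t: 26.7
tool_pos: [0.4169, -0.3257, 0.1787]
orientation: [-3.14, 0.082, 0.002]
force: [-0.3, 1.2, -2.5]
opening: 0.0573
turn [-7.24 32.28  2.07] rows 4 each [-1.81  8.07  0.52] | shift cm [ 7.33  3.65 11.29] norm 13.9 | before-turn axes [11.93  5.08  5.14]
pos [ 0.4169 -0.3257  0.1787] q [-0.76 -0.04  1.74 -0.    1.45  0.86] t 26.7 open 0.0573 F [-0.3  1.2 -2.5]
```

```bash
python3 -m inch '[[[0,0,0,-1.81,8.07,0.52,0.7],[0,0,0,-1.81,8.07,0.52,0.7],[0,0,0,-1.81,8.07,0.52,0.7],[0,0,0,-1.81,8.07,0.52,0.7],[0,0,0,0,0,0,0.7]]]'
python3 -m inch '[[[2.5,1.2,0,0,0,0,0.7],[2.5,1.2,1,0,0,0,0.7],[2.3,1.2,2.5,0,0,0,0.7],[0,0,3,0,0,0,0.7],[0,0,2,0,0,0,0.7]]]'
python3 -m inch '[[[0,0,1,0,0,0,0.7],[0,0,0,0,0,0,0.7],[0,0,0,0,0,0,0.7]]]'
python3 hang.py 4 75 87
```

```text
t: 27.2
tool_pos: [0.4132, -0.322, 0.1697]
orientation: [2.89, -0.136, 0.827]
force: [-1.2, 1.4, -3.5]
opening: 0.0576
t: 27.7
tool_pos: [0.5216, -0.3791, 0.1485]
orientation: [2.885, -0.126, 0.826]
force: [-1.0, -1.1, -1.2]
opening: 0.0571
t: 28.0
tool_pos: [0.5248, -0.38, 0.1407]
orientation: [2.883, -0.128, 0.829]
force: [-0.2, 0.0, -1.8]
opening: 0.0573
turn [0.01 0.01 0.04] rows 1 each [0.01 0.01 0.04] | shift cm [0.   0.   2.63] norm 2.6 | before-turn axes [0.01 0.   2.63]
pos [ 0.5248 -0.38    0.1407] q [-0.89 -0.14  2.02  0.43  0.82  0.55] t 28.0 open 0.0573 F [-0.2  0.  -1.8]
```

```bash
python3 -m inch '[[[0,0,1.5,0,0,0,0.7],[0,0,2,0,0,0,0.7],[0,0,2,0,0,0,0.7],[0,0,1,0,0,0,0.7],[0,0,0,0,0,0,0.7]]]'
python3 hang.py 4 11 87
```

```text
t: 28.5
tool_pos: [0.558, -0.3897, 0.0848]
orientation: [2.885, -0.129, 0.828]
force: [-0.1, -0.2, -2.0]
opening: 0.057
turn [-0.03  0.05 -0.01] rows 1 each [-0.03  0.05 -0.01] | shift cm [0.14 0.06 2.46] norm 2.5 | before-turn axes [0.14 0.06 2.46]
pos [ 0.558  -0.3897  0.0848] q [-0.85  0.03  1.97  0.47  0.69  0.52] t 28.5 open 0.057 F [-0.1 -0.2 -2. ]
```

```bash
python3 -m inch '[[[0.1,0.1,1,0,0,0,0.7],[0,0,0.7,0,0,0,0.7],[0,0,0.5,0,0,0,0.7],[0,0,0.3,0,0,0,0.7],[0,0,0,0,0,0,0.7]]]'
python3 -m inch '[[[0,0,0.1,0,0,0,0.7],[0,0,0,0,0,0,0.7]]]'
python3 hang.py 4 11 87
```

```text
t: 29.0
tool_pos: [0.5721, -0.395, 0.0661]
orientation: [2.883, -0.128, 0.83]
force: [-10.9, 5.5, 11.3]
opening: 0.0575
t: 29.2
tool_pos: [0.5723, -0.3951, 0.066]
orientation: [2.883, -0.127, 0.83]
force: [-24.0, 11.6, 23.2]
opening: 0.0575
turn [-0.01 -0.03  0.07] rows 1 each [-0.01 -0.03  0.07] | shift cm [-0.09 -0.1   0.04] norm 0.1 | before-turn axes [-0.09 -0.1   0.04]
pos [ 0.5723 -0.3951  0.066 ] q [-0.83  0.09  1.94  0.48  0.65  0.51] t 29.2 open 0.0575 F [-24.   11.6  23.2]
```

```bash
python3 -m inch '[[[0,0,0,0,0,0,0],[0,0,0,0,0,0,-0.5],[0,0,0,0,0,0,-0.5],[0,0,0,0,0,0,-0.5]]]'
python3 -m inch '[[[0,0,-1,0,0,0,-0.5],[0,0,-3,0,0,0,-0.5],[0,0,-4,0,0,0,-0.5],[0,0,-4,0,0,0,-0.7],[0,0,-3,0,0,0,-1]]]'
python3 -m inch '[[[0,0,-2,0,0,0,-1],[0,0,-1,0,0,0,-1],[0,0,0,0,0,0,-1]]]'
python3 look.py w10; python3 plan.py 0.50 0.10 0.24 -55
python3 - <<'E'
from rackfit import *
p=np.load("rack.npy");c,s=load("w10");p[3]-=.009
for i in(2,3,4):print(i,wproj(c,s,pt(p,i,.018)).round(1))
E
```

```text
t: 29.6
tool_pos: [0.5726, -0.3951, 0.0642]
orientation: [2.883, -0.13, 0.83]
force: [-0.1, 0.7, -0.5]
opening: 0.0692
t: 30.1
tool_pos: [0.4933, -0.3716, 0.1926]
orientation: [2.881, -0.129, 0.831]
force: [1.2, -1.0, 1.3]
opening: 0.0816
t: 30.4
tool_pos: [0.4785, -0.3675, 0.2169]
orientation: [2.88, -0.13, 0.831]
force: [-0.4, -0.5, 0.5]
opening: 0.093
[ 0.4785 -0.3675  0.2169]
ring [ 0.5818 -0.398 ] lug -16.0 R 0 px [274. 203.] fit 0.01 rmax 0.0439
ring [ 0.6121 -0.2885] lug 20.0 R 0 px [186. 186.] fit 0.11 rmax 0.0479
ring [ 0.6449 -0.1739] lug 23.0 R 0.0295 px [105. 171.] fit 0.25 rmax 0.0525
turn [ 17.7  -28.7  -39.02] rows 7 each [ 2.53 -4.1  -5.57] | shift cm [ 28.56 -37.03  -2.47] norm 46.8 | before-turn axes [  1.07 -46.07  -8.29]
pos [ 0.4785 -0.3671  0.2153] q [-0.95 -0.35  2.05  0.41  1.01  0.56] t 30.45 open 0.093 F [-0.3 -0.1  0.1]
2 [105.3 170.2]
3 [184.5 185.6]
4 [274.5 203.3]
```

```bash
python3 -m inch '[[[0,-3,-3,0,0,0,-1],[0,-4.5,-2,2.53,-4.1,-5.57,-1],[0,-4.5,-1,2.53,-4.1,-5.57,-1],[0,-4.5,0,2.53,-4.1,-5.57,-1],[0,-4.5,0,2.53,-4.1,-5.57,-1]]]'
python3 -m inch '[[[0,-4.5,0,2.53,-4.1,-5.57,-1],[0,-4.5,0,2.53,-4.1,-5.57,-1],[0,-4,0,2.53,-4.1,-5.57,-1],[0,0,0,0,0,-8.4,-1],[0,0,0,0,0,-8.4,-1]]]'
python3 -m inch '[[[0,0,0,0,0,-8.4,-1],[0,0,0,0,0,-8.4,-1],[0,0,0,0,0,-8.4,-1],[0,0,0,0,0,-8.4,-1],[0,0,0,0,0,-8.4,-1]]]'
python3 plan.py 0.514 0.1105 0.22 4
```

```text
t: 30.95
tool_pos: [0.4441, -0.1493, 0.2407]
orientation: [3.021, 0.489, 0.368]
force: [0.4, -0.1, -0.7]
opening: 0.093
t: 31.45
tool_pos: [0.3932, -0.0304, 0.2305]
orientation: [-2.816, -1.385, 0.004]
force: [0.3, -0.9, 0.4]
opening: 0.0932
t: 31.95
tool_pos: [0.3932, -0.0318, 0.2306]
orientation: [-2.136, -2.298, 0.002]
force: [-0.2, 0.8, -0.6]
opening: 0.0928
turn [-0.19 -0.13  0.19] rows 1 each [-0.19 -0.13  0.19] | shift cm [13.35 13.05  1.06] norm 18.7 | before-turn axes [13.3  13.1   1.05]
pos [ 0.3932 -0.0318  0.2306] q [-0.21 -0.46  1.99  0.    1.61 -0.29] t 31.95 open 0.0928 F [-0.2  0.8 -0.6]
```

```bash
python3 -m inch '[[[3,3,0.5,0,0,0,-1],[3.3,3.3,0.5,0,0,0,-1],[3.3,3.3,0,0,0,0,-1],[2.5,2.5,0,0,0,0,-1],[1.2,1,0,0,0,0,-1]]]'
python3 -m inch '[[[0,0,0,0,0,0,-1],[0,0,0,0,0,0,-1]]]'
python3 look.py w11; python3 plan.py 0.514 0.1105 0.02 4
```

```text
t: 32.45
tool_pos: [0.516, 0.112, 0.2197]
orientation: [-2.141, -2.294, 0.003]
force: [-0.6, -0.4, -0.4]
opening: 0.0931
t: 32.65
tool_pos: [0.5146, 0.1093, 0.2207]
orientation: [-2.143, -2.293, 0.003]
force: [-0.6, -0.7, -0.1]
opening: 0.0927
[0.5146 0.1093 0.2207]
ring [0.5141 0.1111] lug -86.0 R 0.0284 px [278. 186.] fit 0.81 rmax 0.0349
ring [0.4813 0.1908] lug -7.0 R 0.0284 px [254. 118.] fit 0.83 rmax 0.0348
turn [-0.17 -0.05 -0.18] rows 1 each [-0.17 -0.05 -0.18] | shift cm [ 0.17 -0.04 20.12] norm 20.1 | before-turn axes [1.600e-01 1.000e-02 2.012e+01]
pos [0.5146 0.1088 0.2212] q [ 0.11 -0.07  1.69  0.    1.53  0.04] t 32.7 open 0.0932 F [0.3 0.6 0.5]
```

```bash
python3 -m inch '[[[0.2,0,3.5,0,0,0,-1],[0,0,4,0,0,0,-1],[0,0,4,0,0,0,-1],[0,0,3.5,0,0,0,-1],[0,0,2.5,0,0,0,-1]]]'
python3 -m inch '[[[0,0,1.5,0,0,0,-1],[0,0,0.8,0,0,0,-1],[0,0,0,0,0,0,-1],[0,0,0,0,0,0,-1]]]'
python3 plan.py 0.5141 0.1109 0.003 4
```

```text
t: 33.2
tool_pos: [0.513, 0.1101, 0.0447]
orientation: [-2.146, -2.29, 0.003]
force: [-0.5, -0.4, -0.5]
opening: 0.0928
t: 33.6
tool_pos: [0.5161, 0.1113, 0.0259]
orientation: [2.147, 2.294, 0.003]
force: [-0.2, 0.4, 0.8]
opening: 0.0929
turn [ 0.09 -0.07 -0.22] rows 1 each [ 0.09 -0.07 -0.22] | shift cm [-0.03 -0.21  2.29] norm 2.3 | before-turn axes [-0.03 -0.21  2.29]
pos [0.5161 0.1113 0.0259] q [0.11 0.12 1.87 0.   1.15 0.05] t 33.6 open 0.0929 F [-0.2  0.4  0.8]
```

```bash
python3 -m inch '[[[0,-0.2,1,0,0,0,-1],[0,0,0.8,0,0,0,-1],[0,0,0.4,0,0,0,-1],[0,0,0,0,0,0,-1],[0,0,0,0,0,0,-1]]]'
python3 -m inch '[[[0,0,0,0,0,0,0.2],[0,0,0,0,0,0,0.5],[0,0,0,0,0,0,0.7],[0,0,0,0,0,0,0.7],[0,0,0,0,0,0,0.7]]]' 40
python3 -m inch '[[[0,0,-1,0,0,0,0.7],[0,0,-3,0,0,0,0.7],[0,0,-4.5,0,0,0,0.7],[0,0,-4.5,0,0,0,0.7],[0,0,-4.5,0,0,0,0.7]]]'
python3 hang.py 1 85 4
```

```text
t: 34.1
tool_pos: [0.5129, 0.1113, 0.0024]
orientation: [-2.145, -2.293, -0.0]
force: [0.7, -0.7, -0.1]
opening: 0.0933
t: 34.6
tool_pos: [0.5132, 0.1113, 0.0026]
orientation: [-2.146, -2.293, -0.001]
force: [1.5, -0.1, 0.4]
opening: 0.0577
t: 35.1
tool_pos: [0.5126, 0.111, 0.1798]
orientation: [-2.146, -2.293, -0.0]
force: [0.8, 0.3, -0.9]
opening: 0.0572
turn [-30.57 -12.6   -3.66] rows 4 each [-7.64 -3.15 -0.92] | shift cm [-19.6    2.87  13.2 ] norm 23.8 | before-turn axes [-21.28   9.28   5.23]
pos [0.5126 0.111  0.1798] q [ 0.11 -0.05  1.75  0.    1.45  0.05] t 35.1 open 0.0572 F [ 0.8  0.3 -0.9]
```

```bash
python3 -m inch '[[[0,0,0,-7.64,-3.15,-0.92,0.7],[0,0,0,-7.64,-3.15,-0.92,0.7],[0,0,0,-7.64,-3.15,-0.92,0.7],[0,0,0,-7.64,-3.15,-0.92,0.7],[0,0,0,0,0,0,0.7]]]'
python3 -m inch '[[[-3,0.4,0,0,0,0,0.7],[-4,0.6,0,0,0,0,0.7],[-4.2,0.6,1,0,0,0,0.7],[-4.2,0.6,2,0,0,0,0.7],[-3,0.5,3,0,0,0,0.7]]]'
python3 -m inch '[[[-1,0,3,0,0,0,0.7],[0,0,2.5,0,0,0,0.7],[0,0,1,0,0,0,0.7],[0,0,0,0,0,0,0.7],[0,0,0,0,0,0,0.7]]]'
python3 hang.py 1 75 4
```

```text
t: 35.6
tool_pos: [0.5074, 0.1107, 0.171]
orientation: [1.711, 1.962, 0.312]
force: [-2.1, -0.1, -3.2]
opening: 0.0571
t: 36.1
tool_pos: [0.5835, -0.0759, 0.1876]
orientation: [1.711, 1.95, 0.325]
force: [1.4, 1.4, -0.6]
opening: 0.0573
t: 36.6
tool_pos: [0.6152, -0.0923, 0.1306]
orientation: [1.713, 1.956, 0.321]
force: [-0.3, -0.3, -0.9]
opening: 0.0575
turn [ 0.01 -0.03  0.02] rows 1 each [ 0.01 -0.03  0.02] | shift cm [-0.23  0.11  1.55] norm 1.6 | before-turn axes [-0.23  0.11  1.55]
pos [ 0.6152 -0.0923  0.1306] q [-0.2  -0.25  2.13 -0.07  0.69 -0.29] t 36.6 open 0.0575 F [-0.3 -0.3 -0.9]
```

```bash
python3 -m inch '[[[-0.2,0.1,1,0,0,0,0.7],[0,0,1.5,0,0,0,0.7],[0,0,1.7,0,0,0,0.7],[0,0,1,0,0,0,0.7],[0,0,0,0,0,0,0.7]]]'
python3 hang.py 1 11 4
```

```text
t: 37.1
tool_pos: [0.6427, -0.1018, 0.0866]
orientation: [1.713, 1.957, 0.32]
force: [-0.5, 0.4, -1.7]
opening: 0.057
turn [-0.04 -0.04  0.05] rows 1 each [-0.04 -0.04  0.05] | shift cm [-0.1   0.13  2.67] norm 2.7 | before-turn axes [-0.1   0.13  2.67]
pos [ 0.6427 -0.1018  0.0866] q [-0.21 -0.09  2.09 -0.08  0.58 -0.29] t 37.1 open 0.057 F [-0.5  0.4 -1.7]
```

```bash
python3 -m inch '[[[-0.1,0.1,1,0,0,0,0.7],[0,0,0.8,0,0,0,0.7],[0,0,0.5,0,0,0,0.7],[0,0,0.4,0,0,0,0.7],[0,0,0.1,0,0,0,0.7]]]'
python3 -m inch '[[[0,0,0,0,0,0,0.7],[0,0,0,0,0,0,0.7]]]'
python3 hang.py 1 11 4
```

```text
t: 37.6
tool_pos: [0.658, -0.1074, 0.0655]
orientation: [1.713, 1.956, 0.319]
force: [-38.5, 7.0, 36.0]
opening: 0.0575
t: 37.8
tool_pos: [0.6579, -0.1073, 0.0655]
orientation: [1.713, 1.956, 0.32]
force: [-24.6, 4.4, 21.6]
opening: 0.0572
turn [-0.03  0.01  0.05] rows 1 each [-0.03  0.01  0.05] | shift cm [ 0.08 -0.02  0.03] norm 0.1 | before-turn axes [ 0.08 -0.02  0.03]
pos [ 0.6579 -0.1073  0.0655] q [-0.22 -0.01  2.05 -0.08  0.53 -0.29] t 37.8 open 0.0572 F [-24.6   4.4  21.6]
```

```bash
python3 -m inch '[[[0,0,0,0,0,0,0],[0,0,0,0,0,0,-1],[0,0,0,0,0,0,-1],[0,0,0,0,0,0,-1],[0,0,0,0,0,0,-1]]]'
python3 -m inch '[[[0,0,-1,0,0,0,-1],[0,0,-3,0,0,0,-1],[0,0,-4,0,0,0,-1],[0,0,-4,0,0,0,-1],[0,0,-3,0,0,0,-1]]]'
python3 -m inch '[[[0,0,-2,0,0,0,-1],[0,0,-1,0,0,0,-1],[0,0,0,0,0,0,-1]]]'
python3 look.py w12; python3 plan.py 0.4811 0.1907 0.22 83
python3 - <<'E'
from rackfit import *
p=np.load("rack.npy");c,s=load("w12");p[3]-=.009
for i in(1,2):print(i,wproj(c,s,pt(p,i,.018)).round(1))
E
```

```text
t: 38.3
tool_pos: [0.6584, -0.1074, 0.0641]
orientation: [1.713, 1.955, 0.321]
force: [0.1, 0.0, -0.7]
opening: 0.085
t: 38.8
tool_pos: [0.5793, -0.0837, 0.1926]
orientation: [1.711, 1.954, 0.322]
force: [0.5, -0.8, 0.0]
opening: 0.0931
t: 39.1
tool_pos: [0.5648, -0.0793, 0.2171]
orientation: [1.711, 1.953, 0.322]
force: [0.0, -0.3, -0.4]
opening: 0.0931
[ 0.5648 -0.0793  0.2171]
ring [ 0.6811 -0.1267] lug -48.0 R 0 px [266. 190.] fit 0.0 rmax 0.0507
turn [ 16.73  31.34 -73.2 ] rows 10 each [ 1.67  3.13 -7.32] | shift cm [11.57 25.78 -0.46] norm 28.3 | before-turn axes [26.72 -2.16 -8.96]
pos [ 0.5645 -0.0793  0.2154] q [-0.2  -0.52  2.17 -0.07  0.91 -0.3 ] t 39.15 open 0.0932 F [ 0.  -0.9  0.6]
1 [267.4 190.2]
2 [232.3 268.9]
```

```bash
python3 -m inch '[[[2.5,-0.3,-2,0,0,0,-1],[4.5,-0.4,-2,0,0,0,-1],[4.5,-0.4,-2,0,0,0,-1],[4.5,-0.4,-2,0,0,0,-1],[4.5,-0.4,-1,0,0,0,-1]]]'
python3 -m inch '[[[4,-0.2,0,1.67,3.13,-7.32,-1],[2.2,0,0,1.67,3.13,-7.32,-1],[0,0,0,1.67,3.13,-7.32,-1],[0,0,0,1.67,3.13,-7.32,-1],[0,0,0,1.67,3.13,-7.32,-1]]]'
python3 -m inch '[[[0,0,0,1.67,3.13,-7.32,-1],[0,0,0,1.67,3.13,-7.32,-1],[0,0,0,1.67,3.13,-7.32,-1],[0,0,0,1.67,3.13,-7.32,-1],[0,0,0,1.67,3.13,-7.32,-1]]]'
python3 -m inch '[[[0,0,0,0,0,0,-1],[0,0,0,0,0,0,-1]]]'
python3 look.py w13;python3 plan.py 0.4811 0.1907 0.02 83
```

```text
t: 39.65
tool_pos: [0.4866, 0.1324, 0.2353]
orientation: [1.713, 1.954, 0.321]
force: [0.4, 0.4, -0.2]
opening: 0.093
t: 40.15
tool_pos: [0.4778, 0.1904, 0.218]
orientation: [1.062, 2.66, 0.18]
force: [0.2, -0.4, 0.4]
opening: 0.0933
t: 40.65
tool_pos: [0.4782, 0.1896, 0.2179]
orientation: [-0.185, -3.13, 0.002]
force: [-0.4, 0.0, 0.5]
opening: 0.0931
t: 40.85
tool_pos: [0.4782, 0.1901, 0.2181]
orientation: [-0.198, -3.133, 0.001]
force: [-0.1, 0.6, -0.5]
opening: 0.0927
[0.4782 0.1901 0.2181]
ring [0.481 0.191] lug -7.0 R 0.0284 px [278. 190.] fit 0.82 rmax 0.0346
turn [-0.01 -0.07 -0.21] rows 1 each [-0.01 -0.07 -0.21] | shift cm [-0.31  0.1  19.87] norm 19.9 | before-turn axes [-0.33  0.1  19.87]
pos [0.478  0.1901 0.2187] q [ 0.28 -0.1   1.72  0.    1.52 -1.17] t 40.9 open 0.0927 F [ 0.4 -0.1 -0.6]
```

```bash
python3 -m inch '[[[-0.3,0.1,3.5,0,0,0,-0.6],[0,0,4,0,0,0,-0.6],[0,0,4,0,0,0,-0.6],[0,0,3.5,0,0,0,-0.6],[0,0,1.5,0,0,0,-0.6]]]'
python3 -m inch '[[[0,0,1.5,0,0,0,-0.6],[0,0,0.8,0,0,0,-0.6],[0,0,0,0,0,0,-0.6],[0,0,0,0,0,0,-0.6]]]'
python3 plan.py 0.481 0.191 0.003 83
```

```text
t: 41.4
tool_pos: [0.4783, 0.1901, 0.0514]
orientation: [-0.195, -3.131, 0.002]
force: [0.3, -0.7, -0.6]
opening: 0.0744
t: 41.8
tool_pos: [0.4824, 0.1912, 0.0334]
orientation: [0.192, 3.134, 0.001]
force: [0.6, -1.4, -0.1]
opening: 0.0742
turn [ 0.05  0.08 -0.02] rows 1 each [ 0.05  0.08 -0.02] | shift cm [ 0.13 -0.03  3.04] norm 3.0 | before-turn axes [ 0.14 -0.04  3.04]
pos [0.4824 0.1912 0.0334] q [ 0.28  0.09  1.89  0.    1.16 -1.17] t 41.8 open 0.0742 F [ 0.6 -1.4 -0.1]
```

```bash
python3 -m inch '[[[0.1,0,1,0,0,0,-0.6],[0,0,1,0,0,0,-0.6],[0,0,0.7,0,0,0,-0.6],[0,0,0.3,0,0,0,-0.6],[0,0,0,0,0,0,-0.6]]]'
python3 -m inch '[[[0,0,0,0,0,0,0.2],[0,0,0,0,0,0,0.5],[0,0,0,0,0,0,0.7],[0,0,0,0,0,0,0.7],[0,0,0,0,0,0,0.7]]]' 40
python3 -m inch '[[[0,0,-1,0,0,0,0.7],[0,0,-3,0,0,0,0.7],[0,0,-4.5,0,0,0,0.7],[0,0,-4.5,0,0,0,0.7],[0,0,-4.5,0,0,0,0.7]]]'
python3 hang.py 0 85 83
```

```text
t: 42.3
tool_pos: [0.4796, 0.1908, 0.0012]
orientation: [-0.192, -3.134, 0.001]
force: [0.0, -0.3, -0.1]
opening: 0.0745
t: 42.8
tool_pos: [0.4806, 0.1911, 0.0025]
orientation: [0.192, 3.135, 0.001]
force: [0.7, -0.4, 0.8]
opening: 0.0574
t: 43.3
tool_pos: [0.4797, 0.1908, 0.1793]
orientation: [-0.192, -3.135, -0.0]
force: [2.0, 0.4, -0.4]
opening: 0.0573
turn [  5.09 -32.65   1.49] rows 4 each [ 1.27 -8.16  0.37] | shift cm [-13.19 -15.42  16.11] norm 25.9 | before-turn axes [-19.01 -16.82   5.2 ]
pos [0.4797 0.1908 0.1793] q [ 0.28 -0.07  1.77  0.    1.45 -1.17] t 43.3 open 0.0573 F [ 2.   0.4 -0.4]
```

```bash
python3 -m inch '[[[0,0,0,1.27,-8.16,0.37,0.7],[0,0,0,1.27,-8.16,0.37,0.7],[0,0,0,1.27,-8.16,0.37,0.7],[0,0,0,1.27,-8.16,0.37,0.7],[0,0,0,0,0,0,0.7]]]'
python3 -m inch '[[[-2.5,-3,0,0,0,0,0.7],[-3,-3.5,0.5,0,0,0,0.7],[-3,-3.5,2,0,0,0,0.7],[-2.7,-3.3,3,0,0,0,0.7],[-2,-2.1,3,0,0,0,0.7]]]'
python3 -m inch '[[[0,0,3,0,0,0,0.7],[0,0,3,0,0,0,0.7],[0,0,1,0,0,0,0.7],[0,0,0,0,0,0,0.7],[0,0,0,0,0,0,0.7]]]'
python3 hang.py 0 75 83
```

```text
t: 43.8
tool_pos: [0.4759, 0.1905, 0.1726]
orientation: [0.186, 2.569, -0.168]
force: [-1.7, 0.0, -2.1]
opening: 0.0571
t: 44.3
tool_pos: [0.6106, 0.0114, 0.193]
orientation: [0.194, 2.563, -0.161]
force: [-0.4, 1.0, -0.6]
opening: 0.0572
t: 44.8
tool_pos: [0.6444, 0.0037, 0.1317]
orientation: [0.192, 2.567, -0.162]
force: [-0.6, -0.5, -1.2]
opening: 0.0575
turn [ 0.03  0.02 -0.02] rows 1 each [ 0.03  0.02 -0.02] | shift cm [-0.07 -0.2   1.61] norm 1.6 | before-turn axes [-0.07 -0.2   1.61]
pos [0.6444 0.0037 0.1317] q [ 0.02 -0.15  2.05 -0.26  0.71 -1.24] t 44.8 open 0.0575 F [-0.6 -0.5 -1.2]
```

```bash
python3 -m inch '[[[-0.1,-0.2,1,0,0,0,0.7],[0,0,1.5,0,0,0,0.7],[0,0,1.7,0,0,0,0.7],[0,0,1,0,0,0,0.7],[0,0,0,0,0,0,0.7]]]'
python3 hang.py 0 11 83
```

```text
t: 45.3
tool_pos: [0.6712, -0.0063, 0.0865]
orientation: [0.191, 2.569, -0.163]
force: [-0.5, -0.2, -1.6]
opening: 0.0574
turn [ 0.01 -0.08  0.02] rows 1 each [ 0.01 -0.08  0.02] | shift cm [-0.16 -0.02  2.66] norm 2.7 | before-turn axes [-0.17 -0.02  2.66]
pos [ 0.6712 -0.0063  0.0865] q [ 0.   -0.01  2.01 -0.28  0.61 -1.24] t 45.3 open 0.0574 F [-0.5 -0.2 -1.6]
```

```bash
python3 -m inch '[[[-0.1,0,1,0,0,0,0.7],[0,0,0.8,0,0,0,0.7],[0,0,0.5,0,0,0,0.7],[0,0,0.4,0,0,0,0.7],[0,0,0,0,0,0,0.7]]]'
python3 -m inch '[[[0,0,0,0,0,0,0.7],[0,0,0,0,0,0,0.7]]]'
python3 hang.py 0 11 83
```

```text
t: 45.8
tool_pos: [0.6871, -0.0106, 0.0664]
orientation: [0.191, 2.566, -0.163]
force: [-6.2, -0.0, 6.1]
opening: 0.0575
t: 46.0
tool_pos: [0.6871, -0.0107, 0.0664]
orientation: [0.191, 2.566, -0.163]
force: [-5.6, 1.2, 7.0]
opening: 0.0572
turn [0.02 0.08 0.01] rows 1 each [0.02 0.08 0.01] | shift cm [ 0.12 -0.02  0.08] norm 0.2 | before-turn axes [ 0.12 -0.02  0.08]
pos [ 0.6871 -0.0107  0.0664] q [-0.01  0.06  1.98 -0.29  0.56 -1.23] t 46.0 open 0.0572 F [-5.6  1.2  7. ]
```

```bash
python3 -m inch '[[[0,0,0.2,0,0,0,0.7],[0,0,0.1,0,0,0,0.7],[0,0,0,0,0,0,0.7],[0,0,0,0,0,0,0.7]]]'
python3 -m inch '[[[0,0,0,0,0,0,0],[0,0,0,0,0,0,-0.5],[0,0,0,0,0,0,-0.5],[0,0,0,0,0,0,-0.5]]]'
python3 -m inch '[[[0,0,-1,0,0,0,-0.5],[0,0,-3,0,0,0,-0.5],[0,0,-4,0,0,0,-0.5],[0,0,-4,0,0,0,-0.7],[0,0,-3,0,0,0,-1]]]'
python3 -m inch '[[[0,0,-2,0,0,0,-1],[0,0,-1,0,0,0,-1],[0,0,0,0,0,0,-1],[0,0,0,0,0,0,-1]]]'
python3 look.py w14
python3 - <<'E'
from rackfit import *
from plant import robot
p=np.load("rack.npy");c,s=load("w14");p[3]-=.009
for i in(0,1,2):print(i,wproj(c,s,pt(p,i,.018)).round(1))
c=robot.read_camera("top");s=robot.read_camera("side")
a=cv2.resize(c["image"][120:280,130:450],None,fx=2.4,fy=2.4);b=cv2.resize(s["image"][140:290,160:420],None,fx=1.7,fy=1.7)
o=np.zeros((a.shape[0]+b.shape[0]-50,768,3),np.uint8);o[:a.shape[0]]=a;o[a.shape[0]:,:b.shape[1]]=b[50:];cv2.imwrite("pics/chk.png",o);print(o.shape)
E
```

```text
t: 46.4
tool_pos: [0.6887, -0.011, 0.0656]
orientation: [0.191, 2.565, -0.164]
force: [-26.9, 4.2, 26.4]
opening: 0.0574
t: 46.8
tool_pos: [0.6882, -0.0112, 0.0629]
orientation: [0.191, 2.567, -0.163]
force: [-0.5, -0.5, -0.3]
opening: 0.0694
t: 47.3
tool_pos: [0.6091, 0.0126, 0.1913]
orientation: [0.191, 2.565, -0.162]
force: [0.1, 1.0, -0.4]
opening: 0.0815
t: 47.7
tool_pos: [0.5939, 0.0168, 0.213]
orientation: [0.191, 2.568, -0.163]
force: [-0.2, -0.8, -0.2]
opening: 0.0928
[0.5939 0.0168 0.213 ]
ring [ 0.7246 -0.02  ] lug -14.0 R 0 px [278. 186.] fit 0.0 rmax 0.0613
ring [ 0.6886 -0.1377] lug -51.0 R 0 px [185. 174.] fit 0.0 rmax 0.0556
ring [ 0.6556 -0.2541] lug -45.0 R 0 px [106. 164.] fit 0.03 rmax 0.0585
ring [ 0.6205 -0.3752] lug -57.0 R 0 px [ 41. 157.] fit 0.08 rmax 0.0598
0 [277.4 186.5]
1 [184.8 174.1]
2 [104.1 164.4]
(589, 768, 3)
```

View pics/chk.png

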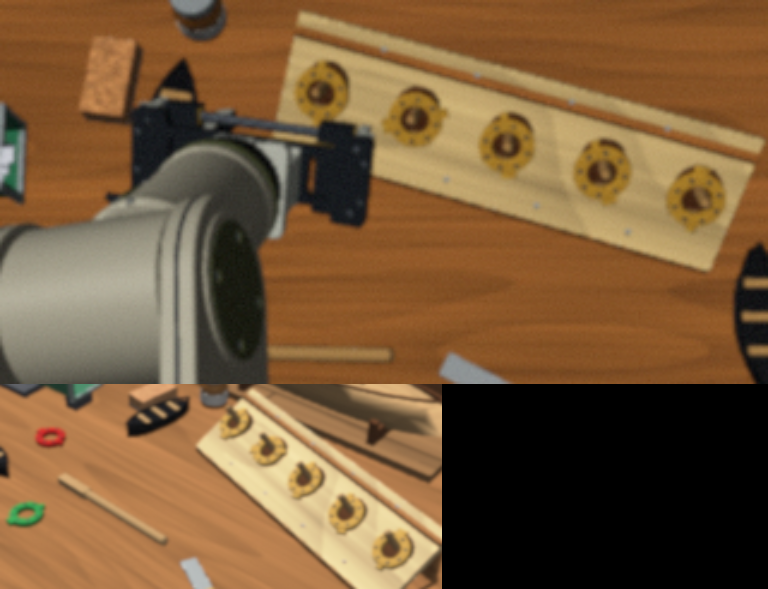

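All five rings hang one to a peg: top crop (322,90), (413,118), (507,144), (602,170), (696,196), each on its collar. Now the damper lever to half open.

```bash
python3 plan.py 0.5325 0.359 0.26 92
```

```text
turn [ -7.65  32.   -10.24] rows 5 each [-1.53  6.4  -2.05] | shift cm [ 4.91 34.43 -4.81] norm 35.1 | before-turn axes [  6.05  32.22 -12.56]
pos [0.5936 0.0166 0.2119] q [ 0.06 -0.39  2.09 -0.24  0.91 -1.27] t 47.85 open 0.0928 F [0.2 0.4 0.3]
```

```bash
python3 -m inch '[[[0.8,2,-2.5,0,0,0,-1],[1,4,-2.5,0,0,0,-1],[1,4.3,-2.5,0,0,0,-1],[1,4.3,-2.5,0,0,0,-1],[1,4.4,-2.5,0,0,0,-1]]]'
python3 -m inch '[[[1,4.4,0,0,0,0,-1],[0.3,4.4,0,0,0,0,-1],[0,3,0,-1.53,6.4,-2.05,-1],[0,1.4,0,-1.53,6.4,-2.05,-1],[0,0,0,-1.53,6.4,-2.05,-1]]]'
python3 -m inch '[[[0,0,0,-1.53,6.4,-2.05,-1],[0,0,0,-1.53,6.4,-2.05,-1],[0,0,0,0,0,0,-1],[0,0,0,0,0,0,-1]]]'
python3 plan.py 0.5325 0.359 0.2 92
python3 -c "
from look import *
c,s=look('w15')
for X in([.6074,.3619,.115],[.5325,.359,.147],[.5325,.359,.115]):print(wproj(c,s,X).round(1))"
```

```text
t: 48.35
tool_pos: [0.5211, 0.2265, 0.2771]
orientation: [0.192, 2.567, -0.164]
force: [0.7, 0.3, 0.1]
opening: 0.0929
t: 48.85
tool_pos: [0.5323, 0.3589, 0.2587]
orientation: [0.046, 2.919, -0.07]
force: [-1.0, -0.3, -0.1]
opening: 0.0928
t: 49.25
tool_pos: [0.5336, 0.3554, 0.2583]
orientation: [-0.051, 3.139, -0.003]
force: [-0.3, -0.4, -0.1]
opening: 0.0932
turn [-0.12  0.14 -0.14] rows 1 each [-0.12  0.14 -0.14] | shift cm [0.09 0.36 5.83] norm 5.8 | before-turn axes [0.11 0.37 5.83]
pos [0.5336 0.3554 0.2583] q [ 0.51  0.23  1.31 -0.    1.61 -1.09] t 49.25 open 0.0932 F [-0.3 -0.4 -0.1]
[280.6 269.1]
[280.7 205.9]
[280.4 198.4]
```

View pics/w15.png

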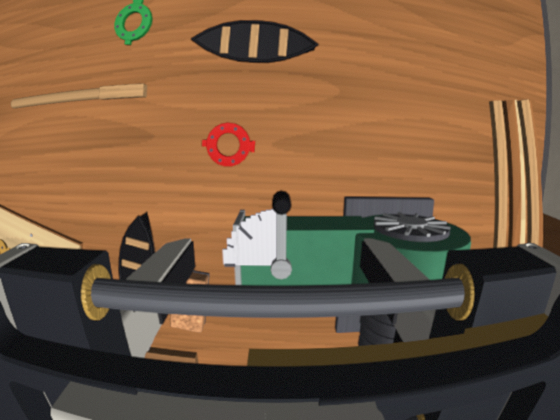

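Knob at (281,205) and hinge at (281,269), just where predicted, so it is still shut. Descend, grip and swing 45°.

```bash
python3 -m inch '[[[0.1,0.35,3,0,0,0,0],[0,0,3.5,0,0,0,0],[0,0,3.5,0,0,0,0],[0,0,2,0,0,0,0],[0,0,1,0,0,0,0]]]'
python3 -m inch '[[[0,0,0.5,0,0,0,0],[0,0,0,0,0,0,0],[0,0,0,0,0,0,0]]]'
python3 plan.py 0.5325 0.359 0.122 92
```

```text
t: 49.8
tool_pos: [0.5296, 0.3597, 0.1279]
orientation: [-0.058, 3.14, -0.003]
force: [-0.6, -0.4, 0.2]
opening: 0.0576
t: 50.1
tool_pos: [0.5328, 0.3604, 0.1273]
orientation: [-0.056, 3.136, 0.002]
force: [-0.2, 0.4, 1.0]
opening: 0.0463
turn [0.07 0.31 0.04] rows 1 each [0.07 0.31 0.04] | shift cm [ 0.04 -0.14  0.53] norm 0.6 | before-turn axes [ 0.04 -0.14  0.53]
pos [0.5328 0.3604 0.1273] q [ 0.52  0.3   1.47 -0.    1.37 -1.09] t 50.1 open 0.0463 F [-0.2  0.4  1. ]
```

```bash
python3 -m inch '[[[0,-0.1,0.5,0,0,0,0.3],[0,0,0,0,0,0,0.7],[0,0,0,0,0,0,1],[0,0,0,0,0,0,1],[0,0,0,0,0,0,1]]]' 15
python3 -m inch '[[[-0.03,-0.5,0,0,0,-3.7,1],[-0.06,-0.98,0,0,0,-7.5,1],[-0.06,-0.98,0,0,0,-7.5,1],[-0.06,-0.98,0,0,0,-7.5,1],[-0.06,-0.98,0,0,0,-7.5,1]]]'
python3 -m inch '[[[-0.05,-0.7,0,0,0,-5.5,1],[-0.03,-0.5,0,0,0,-3.8,1],[-0.01,-0.25,0,0,0,-2,1],[0,0,0,0,0,0,1],[0,0,0,0,0,0,1]]]'
python3 -c "
from h import *
from plant import robot
s=robot.read_state();d=s['tool_pos']-[.6074,.3619,0];print(s['tool_pos'].round(4),np.hypot(*d[:2]),np.degrees(np.arctan2(d[1],d[0])),s['opening'],s['force'])"; python3 plan.py 0.5563 0.307 0.122 137
```

```text
t: 50.6
tool_pos: [0.5323, 0.3586, 0.1206]
orientation: [-0.055, 3.138, 0.0]
force: [-0.4, -0.9, 1.1]
opening: 0.0175
t: 51.1
tool_pos: [0.5463, 0.3173, 0.1206]
orientation: [-0.971, 2.985, -0.0]
force: [2.3, 2.2, -1.7]
opening: 0.0176
t: 51.6
tool_pos: [0.556, 0.3062, 0.1206]
orientation: [-1.25, 2.88, -0.002]
force: [-2.1, -3.8, 2.3]
opening: 0.0171
[0.556  0.3062 0.1206] 0.0757478246761476 -132.71574776212762 0.01705868301998571 [-2.10084728 -3.79952898  2.28149669]
turn [-0.13  0.07 -0.06] rows 1 each [-0.13  0.07 -0.06] | shift cm [-0.07  0.03 -0.14] norm 0.2 | before-turn axes [-0.07  0.03 -0.14]
pos [0.556  0.3062 0.1206] q [ 0.42  0.28  1.5  -0.    1.36 -1.97] t 51.6 open 0.0171 F [-2.1 -3.8  2.3]
```

```bash
python3 -m inch '[[[0,0,0,0,0,0,0.4],[0,0,0,0,0,0,0.2],[0,0,0,0,0,0,0.2],[0,0,-2,0,0,0,0.2],[0,0,-4,0,0,0,0.2]]]'
python3 -m inch '[[[0,0,-4,0,0,0,-0.4],[0,0,-4,0,0,0,-1],[0,0,-1,0,0,0,-1],[0,0,0,0,0,0,-1],[0,0,0,0,0,0,-1]]]'
python3 - <<'E'
from look import *
c,s=look("w16")
for X in([.6074,.3619,.115],[.5563,.3071,.147]):print(wproj(c,s,X).round(1))
h=wproj(c,s,[.58,.335,.115]).astype(int);print(h)
cv2.imwrite("pics/q2.png",cv2.resize(c["image"][h[1]-60:h[1]+60,h[0]-65:h[0]+65],None,fx=5,fy=5,interpolation=cv2.INTER_CUBIC))
c=robot.read_camera("top");cv2.imwrite("pics/topend.png",c["image"])
E
```

```text
t: 52.1
tool_pos: [0.5533, 0.3057, 0.1766]
orientation: [1.251, -2.876, 0.001]
force: [0.8, 0.2, -0.3]
opening: 0.0373
t: 52.6
tool_pos: [0.5552, 0.3066, 0.269]
orientation: [-1.253, 2.88, -0.001]
force: [0.4, -0.6, -0.3]
opening: 0.0728
[276.3 266.5]
[276.3 205.1]
[277 232]
```

View pics/q2.png

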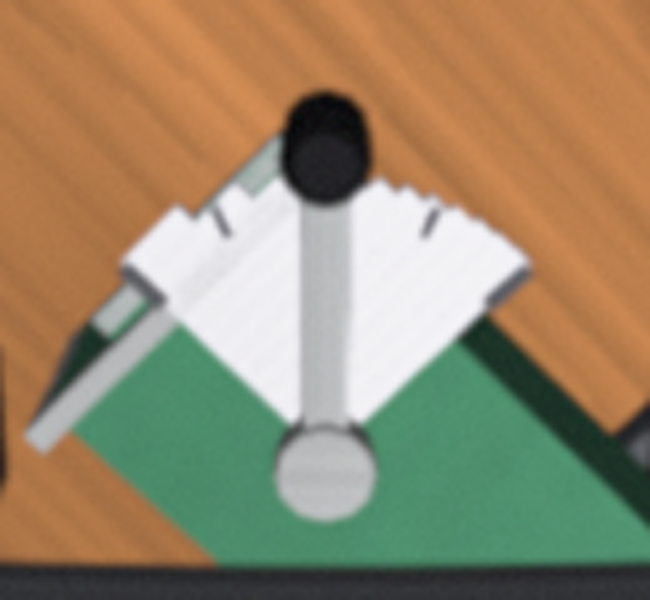

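The lever covers the long mark, midway between the other marks on each side. One last overall view.

View pics/topend.png

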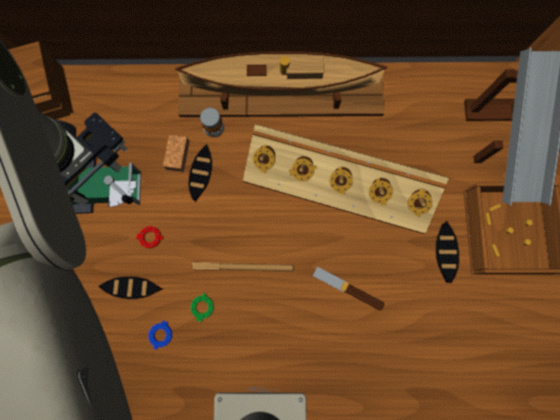

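The five rings are on their pegs at (264,158), (303,169), (341,180), (381,191) and (420,203). Lifeboats, tools and coloured look-alikes stand where they were.

```bash
python3 -c "
from plant import robot
print(robot.close_job(), robot.read_state()['t'])"
```

```text
the job is handed in; nothing more can be done
the job is handed in; nothing more can be done
```

The job is done and handed in at about 53 s of robot time; no verdict was reported.

- **Damper shut first:** I swung the lever against its stop at 0 (about 30 N wrist force there) before touching any ring.
- **Rings:** All five brass rings hang one to a peg, each pressed onto its collar with 20–40 N. In the wrist pictures four of them lie within about 2 px of the predicted hanging position; the peg3 ring matched the prediction in earlier pictures, before the last two rings were hung.
- **Damper half open:** I swung the lever to half open and let go. At release the arm measured about 45.1° from the stop, and the last close-up shows the lever over the long mark, midway between its neighbours.
- **Everything else:** In the last top view the lifeboats, tools and coloured look-alikes show no visible change from the start.

No check failed or disagreed. I saw no ring knocked aside and no slackening of the grip.

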